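# Pull the showcase sash down with the hook pole

### The arm

A 6-joint arm with a two-finger parallel gripper is mounted at the origin on the work surface. World frame = base frame: x ahead of the robot, y to its left, z up, the work surface at z = 0. Lengths are in mm, angles in rad, forces in N, time in s.
With the tool pointing down it reaches from about 275 to 750 mm from the base axis. Payload 10.2 kg.
Tool frame: the origin (TCP) lies midway between the tips of the shut fingers; the grasp point (between the pads) lies 19 mm behind it; z points along the fingers, y is the direction in which the jaws open and shut (so a half turn about z gives the same grasp; the last joint's range is limited). The gripper opens to 85 mm and grips with 20 to 120 N. Pads are 22 mm wide; open, the fingers measure 114 mm over their backs; the gripper's body (76 mm by 85 mm) begins 54 mm behind the grasp point. The pads swing forward as they close: fully open they stand 13 mm farther back than shut.
Start: joints at [1.102, 0.313, 1.498, -0, 1.331, -0.223], TCP at [127.762, 509.223, 231.294] pointing down, gripper open.
Joint ranges: [-2.94, 2.94], [-0.97, 2.17], [0.19, 2.56], [-1.23, 4.37], [0.02, 3.11], [-2.88, 2.88]. Speed limits (rad/s): [2.39, 2.39, 3.01, 3.14, 3.14, 3.14].

### API

Orientations are given as a unit quaternion [w, x, y, z].
In Python, from rig import ctrl gives the robot as it stands.
- The arm moves only by the tool carry_out, never from a script. Its argument "plan" is a list of rows, each a list of 3 entries, a list of its own where there are three numbers: the finger opening in mm, from 0 to 85.4, then the shift along the tool's x, y, z in mm, then the turn, a rotation vector about the tool's x, y, z in units of 6 degrees (1.0 is 6 degrees). In form: [[grip, [x, y, z], [ax, ay, az]], ...]. A call has 1 to 20 rows; each row shifts and turns the commanded pose from where the row before left it, along the tool's axes as they then stand; what a row does not reach is not made up. A row lasts 1/12 s, in which the tool goes at most 41.7 mm and 7.16 degrees, less where a joint would pass 70% of its speed; a pose out of reach is approached as far as the arm can. A call with a gripper value outside its range is refused whole. The fingers move at their own pace and stop on an object; "grip_force" is the grip in N (left out, the last holds). Time passes only in rows, so rows that do not move let the fingers close. It gives the time, the measured TCP pose, the force and the opening at its end, in the units of the state.
- ctrl.sense(): the state, without advancing time (a new reading comes with each control period).
- ctrl.capture(name): name is "side" or "top" or "wrist"; returns a dict with "color" (480x640x3 uint8, blue, green, red), "range_z" (480x640 float32, mm along the optical axis (not along the pixel's ray), 0 where there is no reading), "fx", "fy", "cx", "cy" (pixels), "dist_coeffs" ([k1, k2, p1, p2, k3] as OpenCV has them; the pictures are not rectified), "cam_to_world" (4x4, takes a point from camera to world coordinates); the wrist camera has in their place "tool_from_camera" (4x4, takes a point from camera to tool coordinates, whose origin is the TCP and whose axes are the flange's). Camera axes: x right, y up, looking along -z (the intrinsics and any distortion apply to the point x, -y, -z); pixel columns grow to the right and rows downward; lengths in mm; the calibration is good to about 2 mm. A picture is of the moment at which its call begins: read the wrist's pose just before it.
- ctrl.finish_job(): hands the job in, once; it reports no verdict.
The state is a dict: "time_s": time; "joints": joint angles; "dq": joint speeds; "tau": joint torques, N m; "eef_pos": TCP position; "ee_rot": TCP orientation; "force": force on the tool from outside, world axes, zero at the start; "wrist_torque": the same for the moment, N m; "grip_width": opening from 0.0 (shut) to 1.0 (fully open).
Only numpy, scipy, OpenCV 4.12 (cv2) and the standard library are available. Lean on these libraries where they do the work, as an engineer would, in place of code of your own. Each camera call takes 0.05 s, during which the arm holds its last target.

### The job

Close up the sloping showcase with the hook pole: hook it into the brass ring on the raised glass sash and draw the sash down, gently and under control, until its spring catch snaps home and holds it. Then unhook and lay the pole back in its rest, hook hanging down as it was. Touch the showcase only with the pole, do not wrench it (stay under 20 N), and leave the other things on the bench alone.

Things in the scene. Friction and masses are not known exactly. Their poses are not given: they have to be found in the camera images.
- case: Dark red wooden showcase, fixed, 340 wide, 339 deep, 305 high, gold lining. The side facing the robot is a slope rising at 35 deg (0.61 rad) from 110 mm above the bench at the front edge; in it a glazed sash slides between side guides, and below the raised sash the case is open. Origin: on the bench, middle of the front edge's foot; x level into the case, y along its width, z up.
- sash (a joint): Sliding glazed sash, 290 wide, 160 long, 18 thick, about 0.8 kg. Reading in m up the slope: about 0 when down; starts at 0.09 to 0.125, held by friction; top stop 0.13. Springs push it up: pulling it down takes 1 to 3 N at the top, 5 to 8 N near the bottom, and left short of the catch it climbs back above 0.02. Exact home varies: see catch.
- catch (a point): Middle of the front edge of the slope, with a spring bolt and two rubber buffers. Over its last 14 mm the sash's bevelled strike rides over the bolt (8 to 15 N), the pull drops as it snaps in, and about 2 mm on the frame lands hard on the buffers. They are screw-adjusted: home lies anywhere from -0.009 to +0.009 on sash, to be felt. Caught, the sash stays within 1 mm of home.
- ring (a point): Centre of the brass ring over the middle of the sash's top rail, 165 mm up the slope from the front edge when down. It lies parallel to the slope, 24 mm above the rail's face; hole 18, wire 6 thick; one stem at its upper side, so the hook enters square to the slope and pulls on the lower side. Axes: x up the slope, y along the width, z out of the slope.
- pole: Hook pole, loose, about 0.22 kg: wooden handle 20 wide (y), 24 high (z), x = -115 to +40 mm, then a round brass shaft 10 thick to x = 193. Origin: on the axis at the balance point, the best place to grip. x points to the hook end. At x = 180 a finger 8 thick reaches 30 mm from the axis along -z, its tip leaning 3 mm back. It holds in the ring if the shaft is about parallel to the slope.
- hook (a point): Point on the pole's hook finger, 16 mm below the pole's axis at x = 180 mm (the tip ends 14 mm beyond it). It lies in the ring's plane when properly hooked; 8 mm deeper the shaft meets the ring. Axes as the pole's.
- rest: Wooden pole rest, fixed: board 250 by 90 by 14 with two posts 16 thick, slotted from the top: rear (x = -95 mm, top 68 high) 26 wide for the handle, front (x = +115, top 71 high) 15 wide for the shaft. Origin: on the bench; x along the pole to its hook end. The pole lies level in it, its origin 64 mm above the rest's (within 5 mm along), finger hanging down.
- card: Small clear acrylic card stand with a cream card, loose, 75 wide, 60 high; origin at the middle of its foot. Leave it alone.
- gravers: White cup 48 wide, 60 high with three gravers in it (105 high in all), loose; origin at the middle of its foot. Leave it alone.
- bead_jar: Turned wooden jar 58 wide, 61 high, loose; origin at the middle of its foot. Leave it alone.

How it is judged (in metres and radians):
On the way, in this order (a step that is already met when the one before it is completed fails the run):
1. The pole's hook finger is in the ring while the sash is still up (distance between hook and ring below 0.011 m and value of joint sash above 0.06 m), for 0.1 s.
2. The sash is drawn down to its home (value of joint sash below 0.013 m), for 0.2 s.
At the end, for the whole second after the job is handed in: The sash is down and stays there, held by its catch (reading below 0.013 m, still); the pole lies at rest in both slots of its rest, hook finger hanging down and towards the rest's +x end, its origin within 20 mm along, 10 mm across and 6 mm in height of where it belongs, upright within 0.15 rad (value of joint sash below 0.013 m and velocity of joint sash between -0.01 and 0.01 m/s and x of pole in the frame of rest between -0.02 and 0.02 m and y of pole in the frame of rest between -0.01 and 0.01 m and z of pole in the frame of rest between 0.058 and 0.07 m and angle between pole's own z axis and vertical below 0.15 rad and x of hook in the frame of rest above 0.1 m and linear speed of pole below 0.02 m/s); the robot touches nothing.
It fails at once if The pole loads the showcase with more than 20 N (contact force between pole and case above 20 N).
It fails at once if The hand or arm touches the showcase (contact force between any of the fingers, the arm and case above 1 N).
It fails at once if The sash runs faster than 0.3 m/s, down or springing back (velocity of joint sash below -0.3 m/s or velocity of joint sash above 0.3 m/s).
It fails at once if The card stand, the cup of gravers or the bead jar is shifted by more than 20 mm or tipped (distance of any of card, gravers, bead_jar from where it was at the start of the episode above 0.02 m or angle between any of card, gravers, bead_jar's own z axis and vertical above 0.3 rad).
It also fails if it takes over 69 s, if anything falls off the work surface, if the arm or the gripper's body presses on something with over 40 N, if the wrist force passes 120 N, or if a joint passes its speed limit or range.

## Working session

There is one attempt and no reset: what is moved stays moved. The work goes in short steps, Python scripts to look and compute and a tool call to move; the robot and the scene stay as the last step left them, time stands still between calls to the robot, and variables do not carry over. Pictures are saved under pics/ and viewed, and the job is handed in when it is done.

Besides the shell and the picture viewer there is one more tool, called after "Request:" as name(argument=value, ...), one argument or row to a line, values as JSON. carry_out: Moves the arm, as the interface text tells. Its arguments: {"type":"object","properties":{"plan":{"type":"array"},"grip_force":{"type":"number"}},"required":["plan"]}

```bash
ls; mkdir -p pics; python3 - <<'E'
from rig import ctrl
import cv2,pickle
s=ctrl.sense();print(s)
d={}
for n in ["side","top","wrist"]:
    c=ctrl.capture(n);d[n]=c;cv2.imwrite(f"pics/{n}0.png",c["color"])
    print(n,{k:v for k,v in c.items() if k not in("color","range_z")}, (c["range_z"]>0).mean())
pickle.dump(d,open("cap0.pkl","wb"))
E
```

```text
pics
{'time_s': 0.0, 'joints': array([ 1.10160938e+00,  3.13457075e-01,  1.49844021e+00,  4.58135308e-06,
        1.33103730e+00, -2.23392752e-01]), 'dq': array([-6.98061025e-04, -1.22119753e-04,  1.29673026e-03, -1.12789698e-03,
       -5.24685220e-04,  4.80944504e-05]), 'tau': array([ 6.80563498e-04, -4.12271547e+01, -2.59744996e+01, -1.47225755e-04,
        4.14958471e-03, -1.94673657e-05]), 'eef_pos': array([127.62971421, 508.9748431 , 230.73029126]), 'ee_rot': array([-2.29825064e-04,  1.22588480e-01,  9.92457361e-01, -6.30380222e-04]), 'force': array([-0.81716899, -0.08591974, -0.05734521]), 'wrist_torque': array([ 0.00426198, -0.03575492,  0.04839169]), 'grip_width': 1.001087163431364}
side {'fx': 498.2405839491313, 'fy': 498.2405839491313, 'cx': 315.3865967134145, 'cy': 237.8685714984728, 'dist_coeffs': array([-0.002862,  0.      ,  0.      ,  0.      ,  0.      ]), 'cam_to_world': array([[-9.94322260e-01,  7.07761019e-02, -7.94605980e-02,
         4.13607818e+02],
       [-1.06148989e-01, -6.07375995e-01,  7.87290793e-01,
         8.32891708e+02],
       [ 7.45891355e-03,  7.
[... 607 characters left out ...]
 1.31816513e+03],
       [ 0.00000000e+00,  0.00000000e+00,  0.00000000e+00,
         1.00000000e+00]])} 0.995986328125
wrist {'fx': 340.49031701363504, 'fy': 340.49031701363504, 'cx': 319.36465181254573, 'cy': 243.09871756167252, 'dist_coeffs': array([-0.05777199,  0.        ,  0.        ,  0.        ,  0.        ]), 'tool_from_camera': array([[-2.29266069e-04,  9.45203982e-01,  3.26480292e-01,
         8.24599793e+01],
       [ 9.99999972e-01,  1.97944986e-04,  1.29158404e-04,
        -5.91824320e-01],
       [ 5.74559010e-05,  3.26480312e-01, -9.45204000e-01,
        -1.42343420e+02],
       [ 0.00000000e+00,  0.00000000e+00,  0.00000000e+00,
         1.00000000e+00]])} 0.9958072916666667
```

View pics/side0.png

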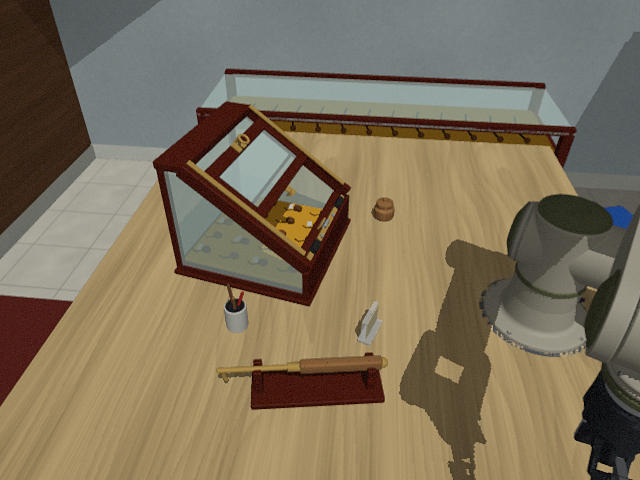

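View pics/top0.png

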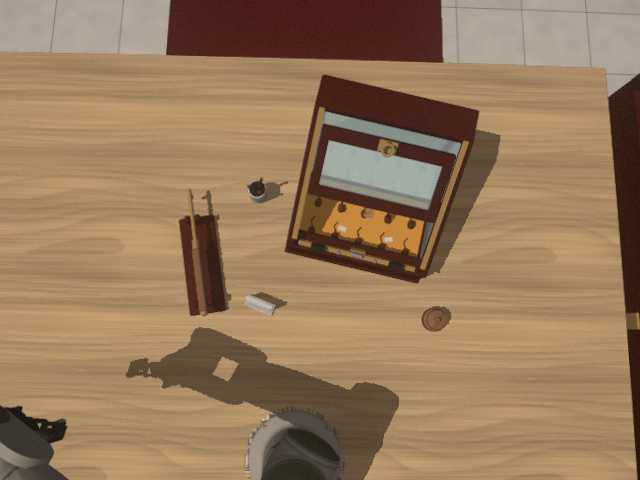

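View pics/wrist0.png

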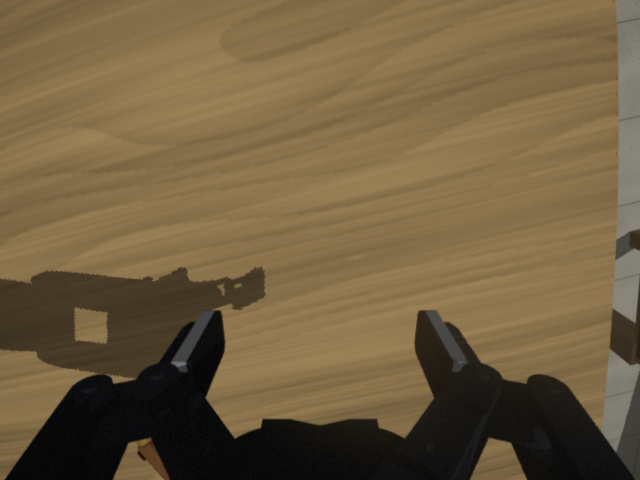

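```bash
cat > h.py <<'E'
import numpy as np,cv2,pickle
from scipy.spatial.transform import Rotation as R
def T_of(c,s=None):
    if "cam_to_world" in c: return c["cam_to_world"]
    q=s["ee_rot"];T=np.eye(4);T[:3,:3]=R.from_quat([q[1],q[2],q[3],q[0]]).as_matrix();T[:3,3]=s["eef_pos"]
    return T@c["tool_from_camera"]
def rays(c,uv,s=None):
    T=T_of(c,s);K=np.array([[c["fx"],0,c["cx"]],[0,c["fy"],c["cy"]],[0,0,1.]])
    n=cv2.undistortPoints(np.asarray(uv,float).reshape(-1,1,2),K,c["dist_coeffs"])[:,0]
    d=np.c_[n[:,0],-n[:,1],-np.ones(len(n))]
    return T[:3,3],d@T[:3,:3].T
def pts(c,uv,s=None):
    uv=np.asarray(uv);o,d=rays(c,uv,s)
    ui=np.round(uv).astype(int)
    z=c["range_z"][ui[:,1],ui[:,0]]
    return o+d*z[:,None]
def cloud(c,s=None):
    v,u=np.mgrid[0:480,0:640];uv=np.c_[u.ravel(),v.ravel()]
    return pts(c,uv,s).reshape(480,640,3)
def plane(c,uv,z,s=None):
    o,d=rays(c,uv,s);return o+d*((z-o[2])/d[:,2])[:,None]
def tri(c1,p1,c2,p2,s1=None,s2=None):
    o1,d1=rays(c1,[p1],s1);o2,d2=rays(c2,[p2],s2);d1=d1[0];d2=d2[0]
    A=np.c_[d1,-d2];t=np.linalg.lstsq(A,o2-o1,rcond=None)[0]
    a=o1+t[0]*d1;b=o2+t[1]*d2;return (a+b)/2,np.linalg.norm(a-b)
E
python3 - <<'E'
from h import *
d=pickle.load(open("cap0.pkl","rb"))
t=d["top"]["color"];s=d["side"]["color"]
a=cv2.resize(t[60:300,270:500],None,fx=2.5,fy=2.5,interpolation=cv2.INTER_CUBIC);cv2.imwrite("pics/a.png",a)
a=cv2.resize(t[170:330,160:300],None,fx=3.7,fy=3.7,interpolation=cv2.INTER_CUBIC);cv2.imwrite("pics/b.png",a)
a=cv2.resize(s[330:420,200:400],None,fx=4,fy=4,interpolation=cv2.INTER_CUBIC);cv2.imwrite("pics/c.png",a)
a=cv2.resize(s[90:310,150:360],None,fx=2.7,fy=2.7,interpolation=cv2.INTER_CUBIC);cv2.imwrite("pics/d.png",a)
for n in("top","side"):
    P=cloud(d[n]); 
    print(n,"table z",np.median(P[...,2][350:400,100:120] if n=="top" else P[...,2][300:330,100:150]))
    np.save(n+"P.npy",P)
E
```

```text
top table z -0.5131708458850426
side table z 0.7276408962498522
```

View pics/a.png

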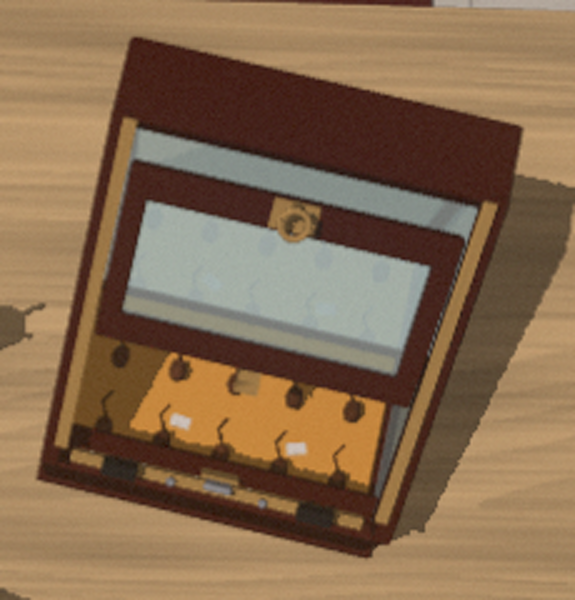

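View pics/b.png

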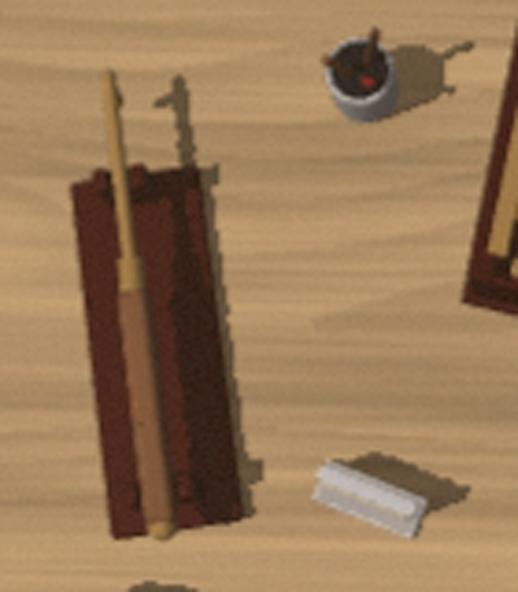

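View pics/c.png

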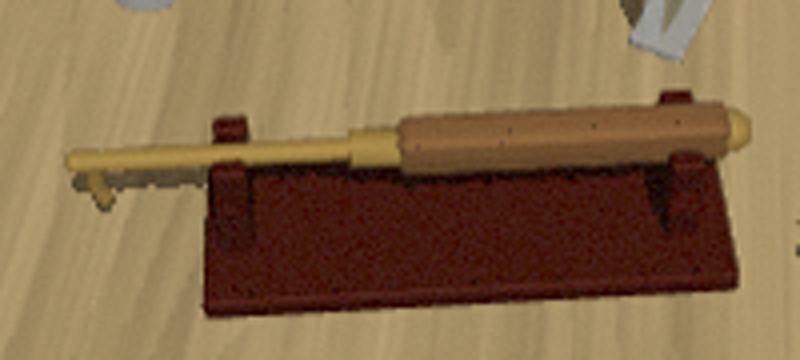

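View pics/d.png

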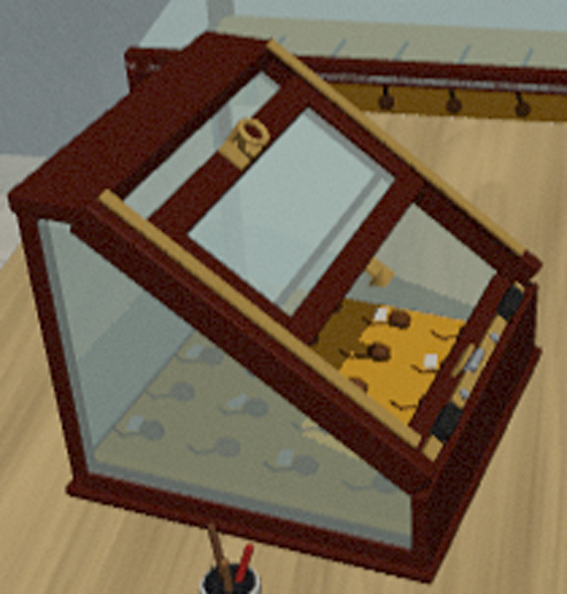

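```bash
python3 - <<'E'
from h import *
d=pickle.load(open("cap0.pkl","rb"));t,s=d["top"],d["side"]
print("ring tri",tri(t,(388.8,149.2),s,(243.3,139.3)))
P=np.load("topP.npy");Ps=np.load("sideP.npy")
# pole
hsv=cv2.cvtColor(t["color"],cv2.COLOR_BGR2HSV)
for n,C,Q,box in(("top",t,P,(175,180,235,330)),("side",s,Ps,(205,340,395,412))):
    x0,y0,x1,y1=box
    q=Q[y0:y1,x0:x1].reshape(-1,3); col=C["color"][y0:y1,x0:x1].reshape(-1,3).astype(int)
    m=(q[:,2]>58)&(q[:,2]<90)&(col[:,1]>60)
    q=q[m];mu=q.mean(0);u,S,V=np.linalg.svd(q-mu);v=V[0]*np.sign(V[0][0])
    pr=(q-mu)@v
    print(n,m.sum(),"mu",mu,"dir",v,"yaw",np.arctan2(v[1],v[0]),"ends",mu+v*pr.min(),mu+v*pr.max(),pr.max()-pr.min())
    for a in np.arange(pr.min(),pr.max(),25):
        k=(pr>=a)&(pr<a+25); print(np.round(np.median(q[k],0),1),np.round(q[k][:,2].max(),1),k.sum())
# case slope
for n,Q,C,poly in(("top",P,t,[(322,112),(468,142),(432,265),(290,240)]),("side",Ps,s,[(185,168),(250,108),(348,188),(305,262)])):
    M=np.zeros((480,640),np.uint8);cv2.fillPoly(M,[np.array(poly)],1)
    q=Q[M>0];c=C["color"][M>0].astype(int)
    m=(q[:,2]>100)&(c[:,2]<110)&(c[:,2]>c[:,0]+15); q=q[m]
    best=0;rng=np.random.default_rng(0)
    for i in range(500):
        a,b,e=q[rng.choice(len(q),3,replace=False)];nn=np.cross(b-a,e-a);L=np.linalg.norm(nn)
        if L<1e3: continue
        nn/=L; k=abs((q-a)@nn)<2
        if k.sum()>best: best=k.sum();K=k
    mu=q[K].mean(0);nn=np.linalg.svd(q[K]-mu)[2][2];nn*=np.sign(nn[2])
    print(n,best,len(q),"n",nn,"tilt",np.arccos(nn[2]),"yaw",np.arctan2(-nn[1],-nn[0]),"mu",mu)
E
```

```text
ring tri (array([ 685.03157551, -183.36174192,  297.7022624 ]), np.float64(2.157079580576698))
top 775 mu [473.50658773 249.17896345  72.4685705 ] dir [ 0.98467434  0.17167234 -0.03074156] yaw 0.17260936461324652 ends [339.53965025 225.82259361  76.65102245] [649.81501482 279.91732999  66.96421593] 315.10454865831304
[351.6 227.4  73.5] 80.5 77
[377.4 231.9  74.7] 83.3 78
[401.3 236.8  75.3] 81.5 76
[425.3 241.6  75.2] 82.1 75
[449.8 245.3  75. ] 80.8 78
[475.7 249.3  74.6] 82.6 75
[498.7 253.2  73.6] 79.0 67
[521.5 257.7  68.7] 76.0 54
[549.3 262.2  67.7] 72.4 39
[576.  265.9  67.4] 73.2 49
[596.9 270.1  68.3] 73.7 42
[622.3 276.   67.1] 70.6 41
[642.6 279.5  68.8] 72.2 24
side 1696 mu [466.85724903 251.58583068  70.89070163] dir [ 0.98665494  0.16162392 -0.019742  ] yaw 0.1623679148649383 ends [337.78051696 230.44177413  73.47340025] [649.7622203  281.54748988  67.23095281] 316.2014319214073
[352.1 233.   72.8] 80.2 152
[376.  238.3  74.9] 80.1 175
[399.6 242.5  74.6] 78.9 185
[424.3 247.5  74.2] 79.5 188
[448.4 251.5  74.6] 79.1 184
[473.7 255.8  74.8] 79.1 194
[495.7 259.5  72.3] 78.9 149
[519.7 260.9  69.2] 74.8 107
[548.9 264.2  68.1] 71.9 74
[572.3 267.8  68.7] 73.5 79
[597.3 272.8  67.7] 72.3 81
[622.2 277.5  68.3] 71.7 73
[640.8 280.8  67.5] 71.8 55
top 2829 5595 n [-0.5570351   0.11962457  0.82182836] tilt 0.6061835510139922 yaw -0.2115394004973818 mu [ 644.03911055 -182.44509125  243.60090624]
side 2184 4343 n [-0.56213515  0.12998823  0.81676626] tilt 0.615012450562982 yaw -0.22724594029747414 mu [ 643.77488712 -116.60113391  235.56743397]
```

```bash
cat >> h.py <<'E'
def mat(s):
    q=s["ee_rot"];return R.from_quat([q[1],q[2],q[3],q[0]]).as_matrix()
def tool_for(yaw,pitch=0.):
    # pole x dir at yaw, pitched up; tool x=-pole x, tool z=-pole z
    x=np.array([np.cos(yaw)*np.cos(pitch),np.sin(yaw)*np.cos(pitch),np.sin(pitch)])
    y=np.array([-np.sin(yaw),np.cos(yaw),0]);z=np.cross(x,y)
    return np.c_[-x,y,-z]
def rows(s,p,Rt,N):
    R0=mat(s);w=R.from_matrix(R0.T@Rt).as_rotvec()/N
    Rw=R.from_rotvec(w);S=sum((Rw**k).as_matrix() for k in range(N))
    d=np.linalg.solve(S,R0.T@(np.asarray(p)-s["eef_pos"]))
    print("N",N,"shift",np.round(d,2),"turn",np.round(np.degrees(w)/6,3),"|d|",np.linalg.norm(d),"deg",np.degrees(np.linalg.norm(w)))
E
python3 - <<'E'
from h import *
from rig import ctrl
rows(ctrl.sense(),[460,248,150],tool_for(0.171),16)
E
```

```text
N 16 shift [-21.72 -15.36   5.06] turn [-0.001 -0.    -0.249] |d| 27.078790563403977 deg 1.492595583830945
```

Request:
carry_out(
  plan=[
    [85,[-21.7,-15.4,5.1],[0,0,-0.25]],
    [85,[-21.7,-15.4,5.1],[0,0,-0.25]],
    [85,[-21.7,-15.4,5.1],[0,0,-0.25]],
    [85,[-21.7,-15.4,5.1],[0,0,-0.25]],
    [85,[-21.7,-15.4,5.1],[0,0,-0.25]],
    [85,[-21.7,-15.4,5.1],[0,0,-0.25]],
    [85,[-21.7,-15.4,5.1],[0,0,-0.25]],
    [85,[-21.7,-15.4,5.1],[0,0,-0.25]],
    [85,[-21.7,-15.4,5.1],[0,0,-0.25]],
    [85,[-21.7,-15.4,5.1],[0,0,-0.25]],
    [85,[-21.7,-15.4,5.1],[0,0,-0.25]],
    [85,[-21.7,-15.4,5.1],[0,0,-0.25]],
    [85,[-21.7,-15.4,5.1],[0,0,-0.25]],
    [85,[-21.7,-15.4,5.1],[0,0,-0.25]],
    [85,[-21.7,-15.4,5.1],[0,0,-0.25]],
    [85,[-21.7,-15.4,5.1],[0,0,-0.25]],
    [85,[0,0,0],[0,0,0]],
    [85,[0,0,0],[0,0,0]],
  ],
  grip_force=80,
)

```text
time_s: 1.65
eef_pos: [460.3, 247.2, 149.0]
ee_rot: [-0.001, -0.086, 0.996, -0.0]
force: [-0.5, -0.5, 0.7]
grip_width: 0.995
```

```bash
python3 - <<'E'
from h import *
from rig import ctrl
s=ctrl.sense();print(s["time_s"],s["joints"],s["eef_pos"],s["force"])
c=ctrl.capture("wrist");pickle.dump((s,c),open("w1.pkl","wb"));cv2.imwrite("pics/w1.png",c["color"])
P=cloud(c,s)
z=P[...,2];col=c["color"].astype(int)
m=(z>55)&(z<85)&(P[...,1]>180)&(P[...,1]<320)&(P[...,0]>300)&(P[...,0]<560)
q=P[m];print(len(q),q.min(0),q.max(0))
v=np.array([np.cos(.171),np.sin(.171),0]);o=np.array([460,248,0]);l=np.array([-v[1],v[0],0])
a=(q-o)@v;b=(q-o)@l
for A in np.arange(-130,200,20):
    k=(a>A)&(a<A+20)
    if k.sum()>20: print(A,k.sum(),np.percentile(b[k],[2,50,98]).round(1),np.percentile(q[k][:,2],[50,95]).round(1))
E
```

```text
1.65 [ 2.68344351e-01  3.87733959e-01  1.61934041e+00  7.85876622e-05
  1.13588126e+00 -1.47370797e+00] [460.31241212 247.21069022 149.00179769] [-0.49275453 -0.48824516  0.71294974]
9412 [339.12089249 206.53413342  55.08432297] [559.76033544 267.6485668   78.60822778]
-130 575 [-11.4  -2.3   6.7] [71.6 74.1]
-110 1616 [-24.   -2.3  18.7] [74.7 76.6]
-90 1530 [-23.5  -2.3  18.9] [74.8 76.5]
-70 1013 [-11.8  -2.4   7.2] [75.3 76.6]
-50 936 [-11.6  -2.4   7.4] [75.3 76.6]
-30 868 [-11.7  -1.7   7.7] [75.4 76.7]
-10 787 [-11.4  -2.4   7.3] [75.4 76.6]
10 725 [-11.6  -2.4   7.5] [75.4 76.6]
30 527 [-11.1  -1.7   7. ] [74.1 76.2]
50 412 [-10.   -1.7   6.8] [70.9 72.7]
70 279 [-6.4 -1.6  3.1] [67.8 69.4]
90 144 [-6.4 -1.6  3.2] [67.9 69.6]
```

View pics/w1.png

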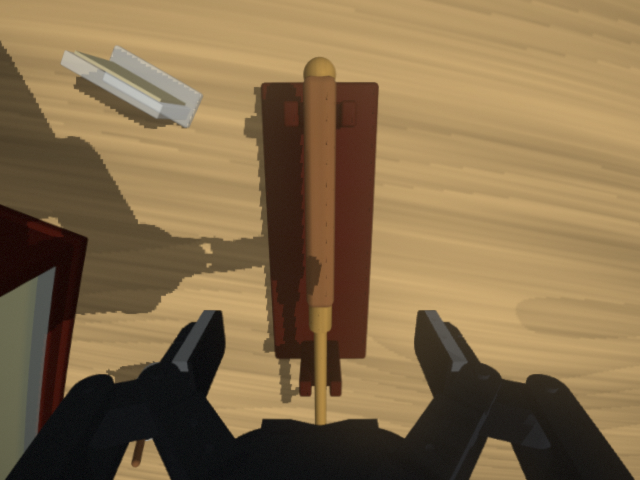

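```bash
python3 - <<'E'
from h import *
s,c=pickle.load(open("w1.pkl","rb"))
p=plane(c,[(319.5,76.5),(320.5,306)],76,s);print(p,np.linalg.norm(p[1]-p[0]))
d=p[1]-p[0];d/=np.linalg.norm(d);print("yaw",np.arctan2(d[1],d[0]),"org",p[0]+115*d,p[1]-40*d)
o=plane(c,[(311,305)],76,s)
# rest posts: post rear tops and front
h=plane(c,[(320,406)],71,s);print("front post end",h)
rows(s,[459.5,246,47],tool_for(0.170),8)
E
```

```text
[[351.40974484 227.16706538  76.        ]
 [498.88436302 253.3783385   76.        ]] 149.7858265926914
yaw 0.17589731565838232 org [464.63528478 247.29110834  76.        ] [459.50156652 246.37867139  76.        ]
front post end [[595.10356867 269.7049659   71.        ]]
N 8 shift [ 0.12 -0.13 12.75] turn [-0.    -0.002  0.001] |d| 12.751528143042254 deg 0.013124438306531934
```

Request:
carry_out(
  plan=[
    [85,[-0.1,-0.1,12.8],[0,0,0]],
    [85,[-0.1,-0.1,12.8],[0,0,0]],
    [85,[-0.1,-0.1,12.8],[0,0,0]],
    [85,[-0.1,-0.1,12.8],[0,0,0]],
    [85,[-0.1,-0.1,12.8],[0,0,0]],
    [85,[-0.1,-0.1,12.8],[0,0,0]],
    [85,[-0.1,-0.1,12.8],[0,0,0]],
    [85,[-0.1,-0.1,12.8],[0,0,0]],
    [85,[0,0,0],[0,0,0]],
    [60,[0,0,0],[0,0,0]],
    [40,[0,0,0],[0,0,0]],
    [28,[0,0,0],[0,0,0]],
    [24,[0,0,0],[0,0,0]],
    [20,[0,0,0],[0,0,0]],
    [15,[0,0,0],[0,0,0]],
    [10,[0,0,0],[0,0,0]],
    [10,[0,0,0],[0,0,0]],
    [10,[0,0,0],[0,0,0]],
  ],
)

```text
time_s: 3.2
eef_pos: [461.1, 247.3, 47.9]
ee_rot: [0.0, -0.086, 0.996, 0.0]
force: [-1.9, -0.2, 6.0]
grip_width: 0.218
```

```bash
python3 - <<'E'
from h import *
from rig import ctrl
s=ctrl.sense();print(s)
c=ctrl.capture("side");cv2.imwrite("pics/s1.png",cv2.resize(c["color"][300:430,180:440],None,fx=3,fy=3))
pickle.dump(s,open("grasp.pkl","wb"))
E
```

```text
{'time_s': 3.2, 'joints': array([ 2.68160920e-01,  5.30164237e-01,  1.70828753e+00,  4.30354685e-05,
        9.02302367e-01, -1.47576620e+00]), 'dq': array([-2.14426530e-03,  6.39903913e-04, -1.01085647e-03, -1.22600035e-03,
       -9.24931947e-05, -8.78437608e-04]), 'tau': array([-2.97528841e-01, -4.20295036e+01, -1.89026642e+01, -2.69794359e-02,
       -3.73535939e-01,  2.16362032e-02]), 'eef_pos': array([461.10511787, 247.32168326,  47.91316457]), 'ee_rot': array([ 4.09314153e-04, -8.64440374e-02,  9.96256620e-01,  9.23317542e-05]), 'force': array([-1.86090701, -0.17461904,  6.02655223]), 'wrist_torque': array([-0.0032185 ,  0.2298059 ,  0.03778633]), 'grip_width': 0.21825772289622214}
```

View pics/s1.png

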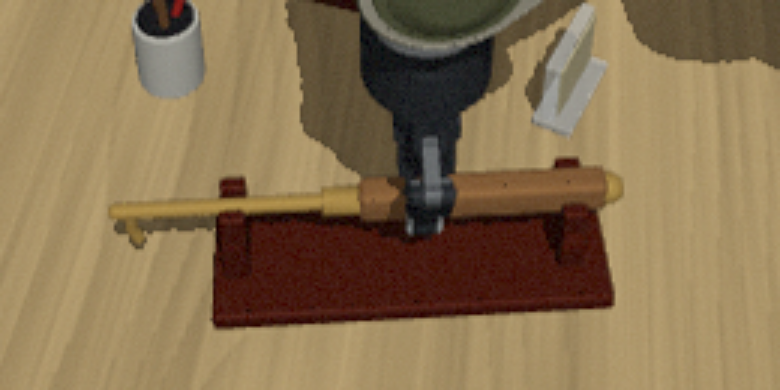

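```bash
python3 - <<'E'
from h import *
from rig import ctrl
s=ctrl.sense()
s2=dict(s);s2["eef_pos"]=s["eef_pos"]+[0,0,48]
Y=-0.219;Rt=tool_for(Y,0.611)
Rg=mat(s);Rg0=Rg
# pole pose in tool: origin on grasp: tool (0,0,-17.?) 
rows(s2,[461,247,210],Rt,9)
u=-Rt[:,0];n=-Rt[:,2];ring=np.array([685,-183.4,297.7])
po=ring+16*n-180*u;print("pole org",po,"u",u,"n",n)
s3=dict(s);s3["eef_pos"]=np.array([461,247,210.]);q=R.from_matrix(Rt).as_quat();s3["ee_rot"]=np.array([q[3],*q[:3]])
tcp=po-n*16+n*80 - 0*u   # TCP ~16 below axis
print(tcp);rows(s3,tcp,Rt,14)
d=pickle.load(open("cap0.pkl","rb"));print(plane(d["top"],[(286,251),(418,282)],0))
E
```

```text
N 9 shift [ -3.44  -0.54 -12.4 ] turn [ 0.127 -0.639  0.403] |d| 12.878985076065483 deg 4.596172864737009
pole org [ 532.12821582 -149.37538046  207.54156797] u [ 0.7995113  -0.17794695  0.57368682] n [-0.55998442  0.12463554  0.81907474]
[ 496.28921285 -141.3987061   259.96235137]
N 14 shift [ -9.   -26.53   1.95] turn [-0. -0. -0.] |d| 28.084704239892805 deg 5.437630326451275e-16
[[ 508.57018777   33.46046872    0.        ]
 [ 435.55726005 -308.48498062    0.        ]]
```

Request:
carry_out(
  plan=[
    [10,[0,0,-6],[0,0,0]],
    [10,[0,0,-14],[0,0,0]],
    [10,[0,0,-14],[0,0,0]],
    [10,[0,0,-14],[0,0,0]],
    [10,[-3.4,-0.5,-12.4],[0.127,-0.639,0.403]],
    [10,[-3.4,-0.5,-12.4],[0.127,-0.639,0.403]],
    [10,[-3.4,-0.5,-12.4],[0.127,-0.639,0.403]],
    [10,[-3.4,-0.5,-12.4],[0.127,-0.639,0.403]],
    [10,[-3.4,-0.5,-12.4],[0.127,-0.639,0.403]],
    [10,[-3.4,-0.5,-12.4],[0.127,-0.639,0.403]],
    [10,[-3.4,-0.5,-12.4],[0.127,-0.639,0.403]],
    [10,[-3.4,-0.5,-12.4],[0.127,-0.639,0.403]],
    [10,[-3.4,-0.5,-12.4],[0.127,-0.639,0.403]],
    [10,[0,0,0],[0,0,0]],
  ],
)

```text
time_s: 4.42
eef_pos: [459.2, 247.9, 210.4]
ee_rot: [0.3, 0.105, 0.948, -0.032]
force: [-0.1, -0.7, -2.9]
grip_width: 0.219
```

```bash
python3 - <<'E'
from h import *
from rig import ctrl
s=ctrl.sense();print(s["joints"],s["eef_pos"],s["force"],s["grip_width"]);print(-mat(s).T)
c=ctrl.capture("side");cv2.imwrite("pics/s2.png",c["color"])
rows(s,[496,-141,260],tool_for(-.219,.611),14)
E
```

```text
[ 0.44534405  0.15819091  1.88474272 -0.59615891  0.68266884 -0.51526151] [459.2357254  247.87083117 210.42361994] [-0.0751525  -0.74870122 -2.86405777] 0.2193478582937888
[[ 0.79793669 -0.17913983  0.57550496]
 [-0.21801836 -0.97594351 -0.00150391]
 [-0.56192974  0.12427062  0.8177969 ]]
N 14 shift [ -9.09 -26.54   2.03] turn [ 0.001  0.002 -0.001] |d| 28.12417576805513 deg 0.011442470571386264
```

View pics/s2.png

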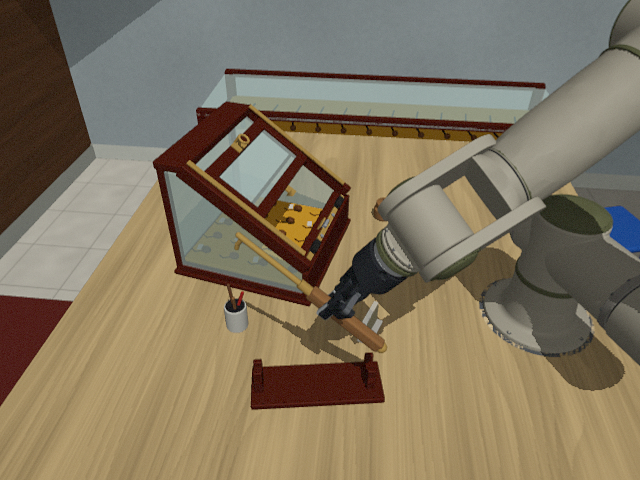

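Request:
carry_out(
  plan=[
    [10,[-9.1,-26.5,2],[0,0,0]],
    [10,[-9.1,-26.5,2],[0,0,0]],
    [10,[-9.1,-26.5,2],[0,0,0]],
    [10,[-9.1,-26.5,2],[0,0,0]],
    [10,[-9.1,-26.5,2],[0,0,0]],
    [10,[-9.1,-26.5,2],[0,0,0]],
    [10,[-9.1,-26.5,2],[0,0,0]],
    [10,[-9.1,-26.5,2],[0,0,0]],
    [10,[-9.1,-26.5,2],[0,0,0]],
    [10,[-9.1,-26.5,2],[0,0,0]],
    [10,[-9.1,-26.5,2],[0,0,0]],
    [10,[-9.1,-26.5,2],[0,0,0]],
    [10,[-9.1,-26.5,2],[0,0,0]],
    [10,[-9.1,-26.5,2],[0,0,0]],
    [10,[0,0,0],[0,0,0]],
    [10,[0,0,0],[0,0,0]],
  ],
)

```text
time_s: 5.8
eef_pos: [497.4, -142.6, 258.9]
ee_rot: [0.298, 0.105, 0.948, -0.033]
force: [0.5, 0.3, -2.6]
grip_width: 0.217
```

```bash
cat > snap.py <<'E'
from h import *
from rig import ctrl
import sys
tag=sys.argv[1]
s=ctrl.sense();print(s["time_s"],s["joints"].round(3),s["eef_pos"],s["force"],s["grip_width"])
d={"s":s}
for n,b in(("side",(190,90,350,210)),("top",(330,100,490,220))):
    c=ctrl.capture(n);d[n]=c
    x0,y0,x1,y1=b
    cv2.imwrite(f"pics/{n}_{tag}.png",cv2.resize(c["color"][y0:y1,x0:x1],None,fx=5,fy=5,interpolation=cv2.INTER_CUBIC))
pickle.dump(d,open(f"snap_{tag}.pkl","wb"))
E
python3 snap.py a
```

```text
5.8 [-0.621 -0.017  1.935  0.361  0.685 -2.19 ] [ 497.40700029 -142.60531819  258.89525989] [ 0.5416917   0.34711946 -2.57279169] 0.21674655464287138
```

View pics/side_a.png

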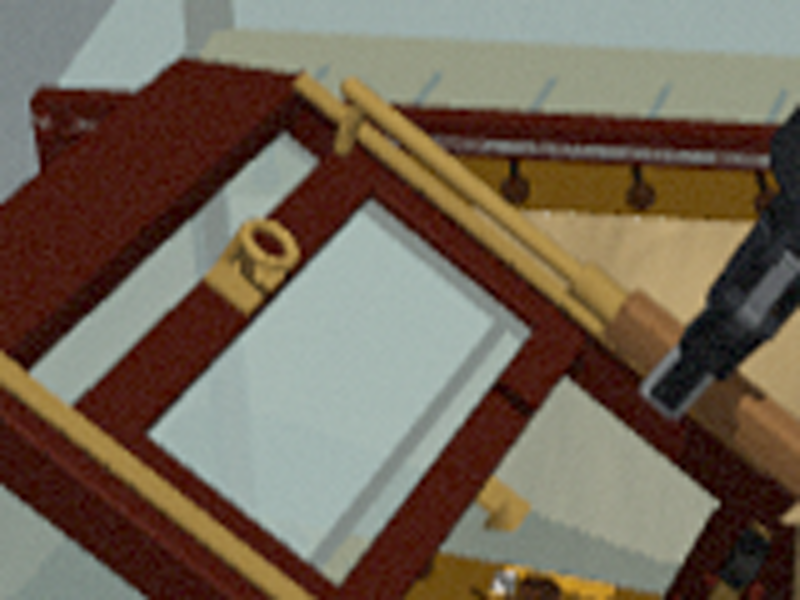

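View pics/top_a.png

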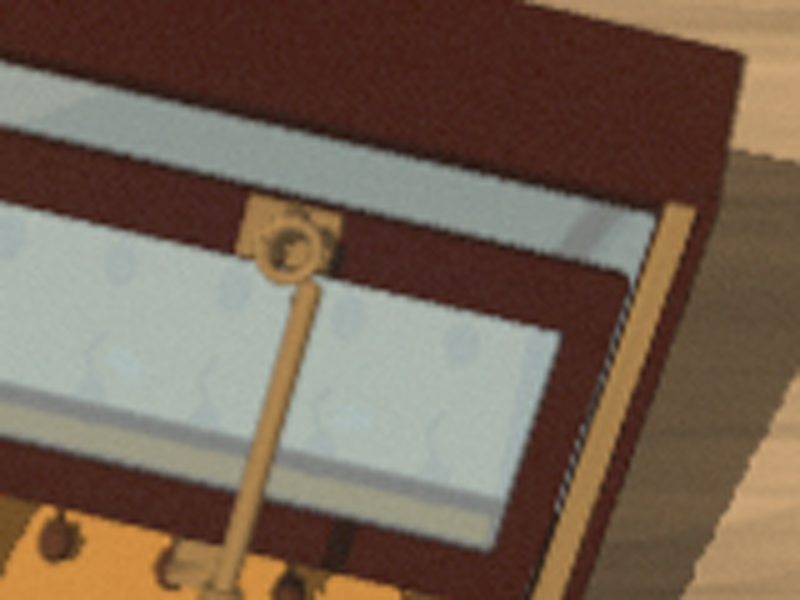

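```bash
cat >> h.py <<'E'
def proj(c,X):
    T=T_of(c);p=(np.asarray(X)-T[:3,3])@T[:3,:3]
    K=np.array([[c["fx"],0,c["cx"]],[0,c["fy"],c["cy"]],[0,0,1.]])
    return cv2.projectPoints(p*[1,-1,-1],np.zeros(3),np.zeros(3),K,c["dist_coeffs"])[0][:,0]
E
python3 - <<'E'
from h import *
d=pickle.load(open("snap_a.pkl","rb"));s,S,T=d["s"],d["side"],d["top"]
Rt=mat(s);u,n,l=-Rt[:,0],-Rt[:,2],Rt[:,1]
print("pole yaw,pitch",np.arctan2(u[1],u[0]),np.arcsin(u[2]))
ring,e=tri(T,(388,150),S,(243.6,138.8));print("ring",ring,e)
org=s["eef_pos"]+16.1*n
end=org+193*u;tip=org+177*u-30*n;hook=org+180*u-16*n
for nm,X in(("end",end),("tip",tip),("hook",hook)):
    for k,c,b in(("side",S,(190,90)),("top",T,(330,100))):
        p=proj(c,[X])[0];print(nm,k,((p-b)*5).round(0))
    
r=ring-hook;print("ring-hook u,l,n",r@u,r@l,r@n)
# case tilt dir wrt ring
E
```

```text
pole yaw,pitch -0.220437846338569 0.6093135003382296
ring [ 683.10164666 -181.27989554  299.90389215] 0.9729455173814916
end side [340.  81.]
end top [312. 280.]
tip side [336. 152.]
tip top [298. 298.]
hook side [346. 126.]
hook top [301. 301.]
ring-hook u,l,n -1.0035151097283754 2.8117692972845028 -75.01518468371602
```

Request:
carry_out(
  plan=[
    [10,[-0.2,0.3,9],[0,0,0]],
    [10,[-0.2,0.3,9],[0,0,0]],
    [10,[-0.2,0.3,9],[0,0,0]],
    [10,[-0.2,0.3,9],[0,0,0]],
    [10,[-0.2,0.3,7],[0,0,0]],
    [10,[0,0,0],[0,0,0]],
    [10,[0,0,0],[0,0,0]],
  ],
)

```text
time_s: 6.48
eef_pos: [522.7, -144.9, 224.2]
ee_rot: [0.298, 0.104, 0.948, -0.033]
force: [-0.6, -0.8, -2.4]
grip_width: 0.219
```

```bash
python3 snap.py b; python3 - <<'E'
from h import *
d=pickle.load(open("snap_b.pkl","rb"))
cv2.imwrite("pics/sb.png",cv2.resize(d["side"]["color"][110:160,220:290],None,fx=10,fy=10,interpolation=cv2.INTER_CUBIC))
cv2.imwrite("pics/tb.png",cv2.resize(d["top"]["color"][130:180,360:430],None,fx=10,fy=10,interpolation=cv2.INTER_CUBIC))
E
```

```text
6.4833 [-0.587  0.083  1.929  0.382  0.586 -2.201] [ 522.7368617  -144.87123839  224.15587997] [-0.56521187 -0.76198989 -2.43221808] 0.21867809298481117
```

View pics/sb.png

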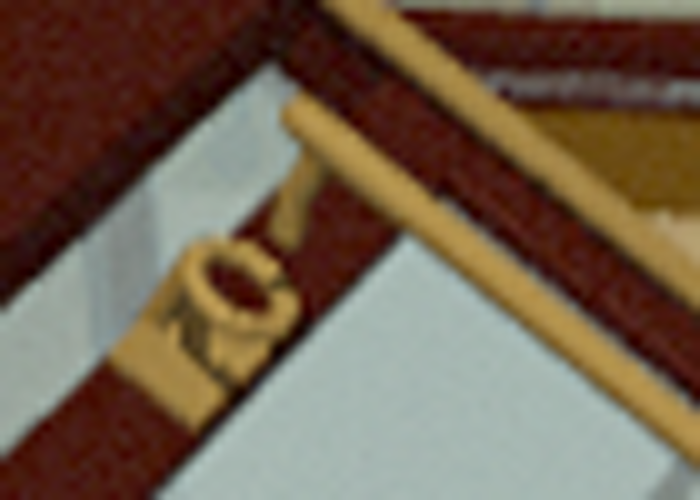

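View pics/tb.png

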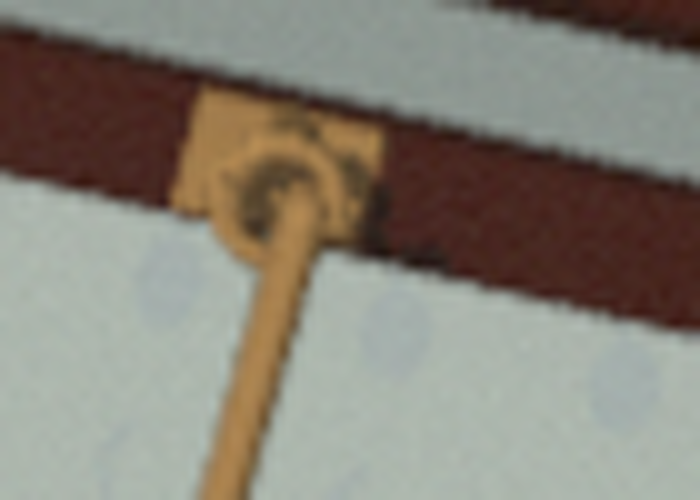

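```bash
cat > rel.py <<'E'
from h import *
def rel(tag,ringS,tipS,endS,ringT,endT):
    d=pickle.load(open(f"snap_{tag}.pkl","rb"));s,S,T=d["s"],d["side"],d["top"]
    Rt=mat(s);B=np.c_[-Rt[:,0],Rt[:,1],-Rt[:,2]] # u,l,n
    X0=tri(T,ringT,S,ringS)[0];print("ring",X0)
    JS=np.array([(proj(S,[X0+B[:,i]*5])-proj(S,[X0-B[:,i]*5]))[0]/10 for i in range(3)]).T
    JT=np.array([(proj(T,[X0+B[:,i]*5])-proj(T,[X0-B[:,i]*5]))[0]/10 for i in range(3)]).T
    A=[];b=[]
    # obs point = ring + off - delta ; delta = needed move (u,l,n)
    for J,r,o,off in((JS,ringS,tipS,[-3,0,-14]),(JS,ringS,endS,[13,0,16]),(JT,ringT,endT,[13,0,16])):
        if o is None: continue
        A.append(-J);b.append(np.array(o)-np.array(r)-J@np.array(off,float))
    A=np.vstack(A);b=np.hstack(b);x,res,_,_=np.linalg.lstsq(A,b,rcond=None)
    print("need move u,l,n",x.round(2),"resid px",(A@x-b).round(2))
    print("JS",JS.round(2).tolist(),"JT",JT.round(2).tolist())
E
python3 - <<'E'
from rel import *
f=lambda x,y,o:(x/10+o[0],y/10+o[1])
so=(220,110);to=(360,130)
rel("b",f(240,285,so),f(288,240,so),f(288,108,so),f(285,190,to),f(302,176,to))
E
```

```text
ring [ 683.65657264 -182.26342931  300.57605941]
need move u,l,n [ -1.11  -1.15 -32.43] resid px [-0.68 -0.1  -0.26 -0.15  0.06  0.89]
JS [[-0.35, -0.19, 0.2], [-0.28, 0.19, -0.29]] JT [[0.13, -0.47, 0.01], [-0.46, -0.11, 0.13]]
```

Request:
carry_out(
  plan=[
    [10,[0.3,-0.4,4],[0,0,0]],
    [10,[0.3,-0.4,4],[0,0,0]],
    [10,[0.4,-0.5,3],[0,0,0]],
    [10,[0,0,0],[0,0,0]],
    [10,[0,0,0],[0,0,0]],
  ],
)

```text
time_s: 7.0
eef_pos: [527.7, -147.6, 214.9]
ee_rot: [0.298, 0.104, 0.948, -0.033]
force: [-0.5, 0.7, -2.3]
grip_width: 0.22
```

```bash
python3 snap.py c; python3 - <<'E'
from h import *
d=pickle.load(open("snap_c.pkl","rb"))
cv2.imwrite("pics/sc.png",cv2.resize(d["side"]["color"][115:155,225:275],None,fx=15,fy=15,interpolation=cv2.INTER_CUBIC))
cv2.imwrite("pics/tc.png",cv2.resize(d["top"]["color"][130:170,365:415],None,fx=15,fy=15,interpolation=cv2.INTER_CUBIC))
E
```

```text
7.0 [-0.586  0.108  1.929  0.395  0.562 -2.215] [ 527.65572855 -147.56401402  214.88377887] [-0.52493609  0.69040618 -2.31380357] 0.2199021634998195
```

View pics/sc.png

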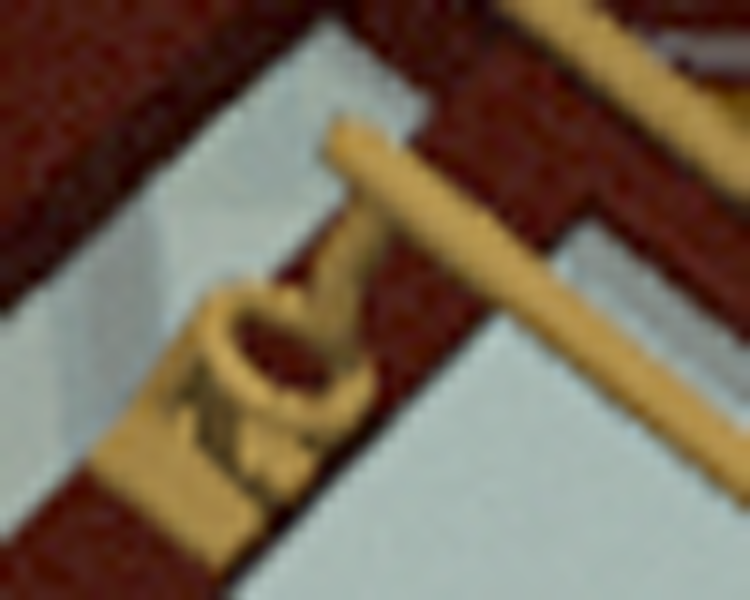

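View pics/tc.png

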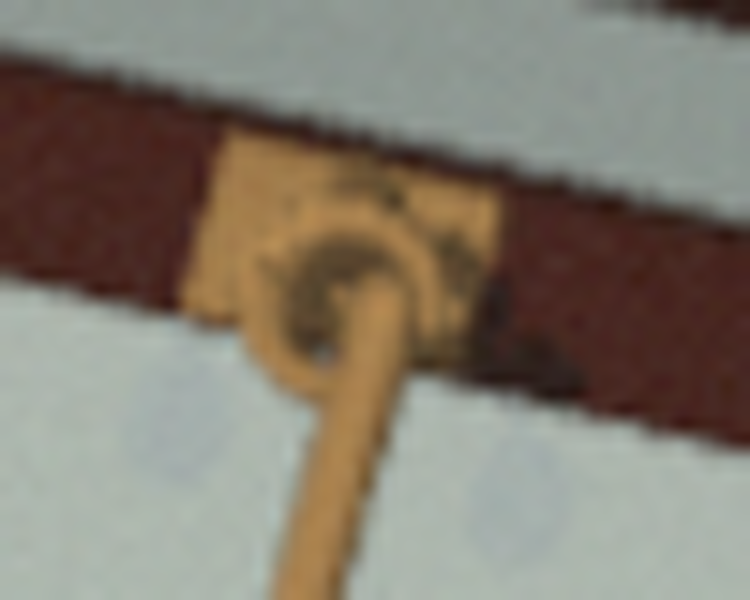

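Request:
carry_out(
  plan=[
    [10,[0.2,0.4,2],[0,0,0]],
    [10,[0.2,0.4,2],[0,0,0]],
    [10,[0,0,2],[0,0,0]],
    [10,[0,0,2],[0,0,0]],
    [10,[0,0,1.5],[0,0,0]],
    [10,[0,0,1.5],[0,0,0]],
    [10,[0,0,0],[0,0,0]],
  ],
)

```text
time_s: 7.68
eef_pos: [533.7, -148.0, 205.5]
ee_rot: [0.298, 0.104, 0.948, -0.033]
force: [-0.1, -0.2, -2.7]
grip_width: 0.224
```

```bash
python3 snap.py d; python3 - <<'E'
from h import *
d=pickle.load(open("snap_d.pkl","rb"))
cv2.imwrite("pics/sd.png",cv2.resize(d["side"]["color"][115:155,225:275],None,fx=15,fy=15,interpolation=cv2.INTER_CUBIC))
cv2.imwrite("pics/td.png",cv2.resize(d["top"]["color"][130:170,365:415],None,fx=15,fy=15,interpolation=cv2.INTER_CUBIC))
E
```

```text
7.6833 [-0.578  0.134  1.927  0.404  0.538 -2.221] [ 533.74694806 -148.03137756  205.54509765] [-0.09086009 -0.23743338 -2.72392481] 0.22376069140168123
```

View pics/sd.png

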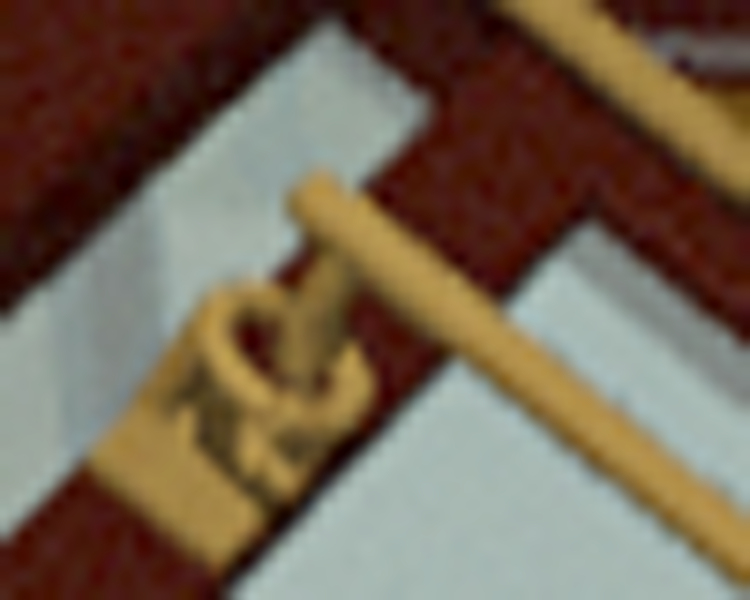

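View pics/td.png

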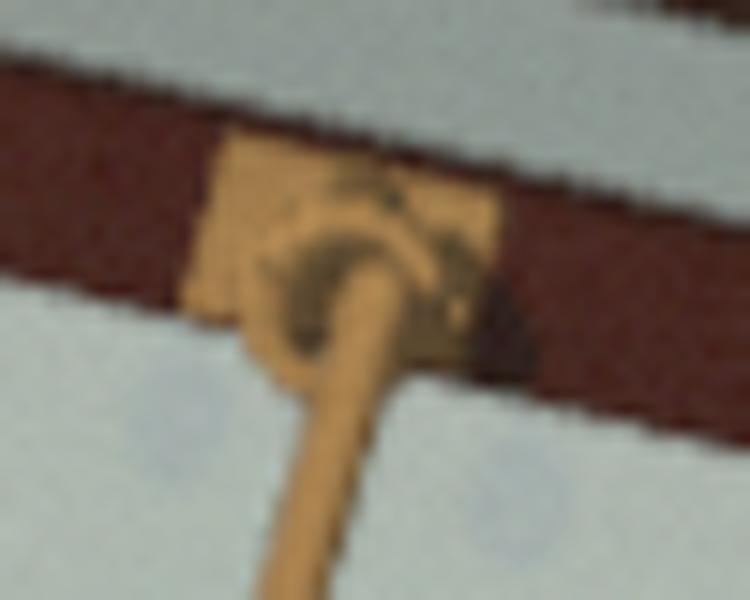

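Request:
carry_out(
  plan=[
    [10,[0,0.3,2],[0,0,0]],
    [10,[0,0.2,2],[0,0,0]],
    [10,[0,0,2],[0,0,0]],
    [10,[0,0,2],[0,0,0]],
    [10,[0,0,1.5],[0,0,0]],
    [10,[0,0,1],[0,0,0]],
    [10,[0,0,0],[0,0,0]],
    [10,[0,0,0],[0,0,0]],
  ],
)

```text
time_s: 8.45
eef_pos: [539.7, -148.9, 197.3]
ee_rot: [0.299, 0.104, 0.948, -0.033]
force: [0.9, -0.6, -3.0]
grip_width: 0.223
```

```bash
python3 snap.py e; python3 - <<'E'
from h import *
d=pickle.load(open("snap_e.pkl","rb"))
a=cv2.resize(d["side"]["color"][120:150,230:270],None,fx=18,fy=18,interpolation=cv2.INTER_CUBIC)
b=cv2.resize(d["top"]["color"][135:165,370:410],None,fx=18,fy=18,interpolation=cv2.INTER_CUBIC)
cv2.imwrite("pics/se.png",a);cv2.imwrite("pics/te.png",b)
E
```

```text
8.45 [-0.572  0.159  1.922  0.412  0.517 -2.227] [ 539.70412332 -148.89346423  197.25169572] [ 0.85704299 -0.62018081 -3.04907517] 0.22256708032578226
```

View pics/se.png

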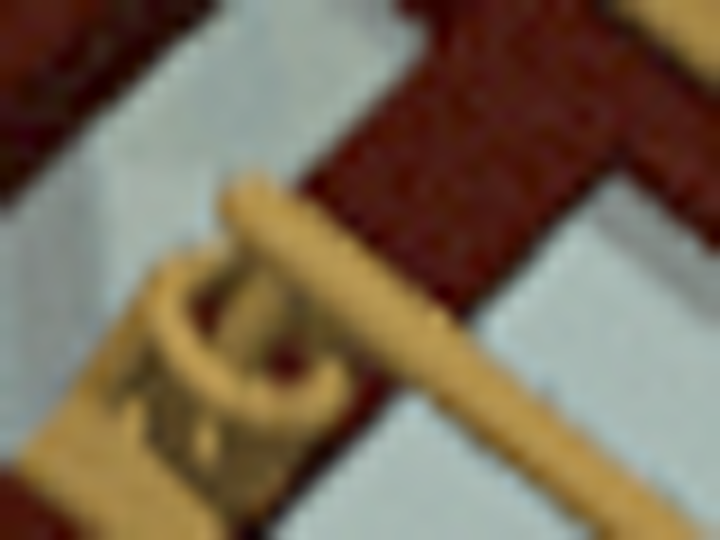

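View pics/te.png

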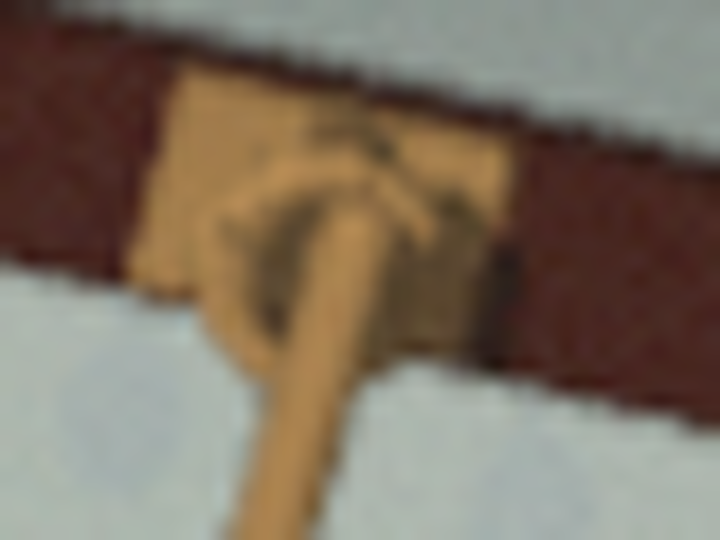

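Request:
carry_out(
  plan=[
    [10,[1.5,0,0],[0,0,0]],
    [10,[1.5,0,0],[0,0,0]],
    [10,[1.5,0,0],[0,0,0]],
    [10,[1.5,0,0],[0,0,0]],
    [10,[1.5,0,0],[0,0,0]],
    [10,[1.5,0,0],[0,0,0]],
    [10,[1.5,0,0],[0,0,0]],
    [10,[1.5,0,0],[0,0,0]],
  ],
)

```text
time_s: 9.22
eef_pos: [530.1, -146.8, 190.4]
ee_rot: [0.299, 0.104, 0.948, -0.033]
force: [1.7, 0.2, -2.0]
grip_width: 0.217
```

```bash
cat > f.py <<'E'
from h import *
from rig import ctrl
s=ctrl.sense();Rt=mat(s);u,l,n=-Rt[:,0],Rt[:,1],-Rt[:,2]
F=s["force"]-np.array([-.1,0,-2.5])
e=pickle.load(open("snap_e.pkl","rb"))["s"];D=s["eef_pos"]-e["eef_pos"]
print(s["time_s"],"F u,l,n",(F@u).round(2),(F@l).round(2),(F@n).round(2),"moved",(D@u).round(2),(D@l).round(2),(D@n).round(2),"T",s["wrist_torque"].round(2),"gw",s["grip_width"])
E
python3 f.py; python3 snap.py f; python3 - <<'E'
from h import *
d=pickle.load(open("snap_f.pkl","rb"))
a=cv2.resize(d["side"]["color"][115:175,230:310],None,fx=10,fy=10,interpolation=cv2.INTER_CUBIC)
cv2.imwrite("pics/sf.png",a)
E
```

```text
9.2167 F u,l,n 1.68 0.61 -0.6 moved -12.0 -0.05 0.08 T [0.07 0.36 0.02] gw 0.2172236906578542
9.2167 [-0.581  0.147  1.957  0.438  0.498 -2.262] [ 530.05316957 -146.79823316  190.43932825] [ 1.71215963  0.21654775 -2.0300468 ] 0.2172236906578542
```

View pics/sf.png

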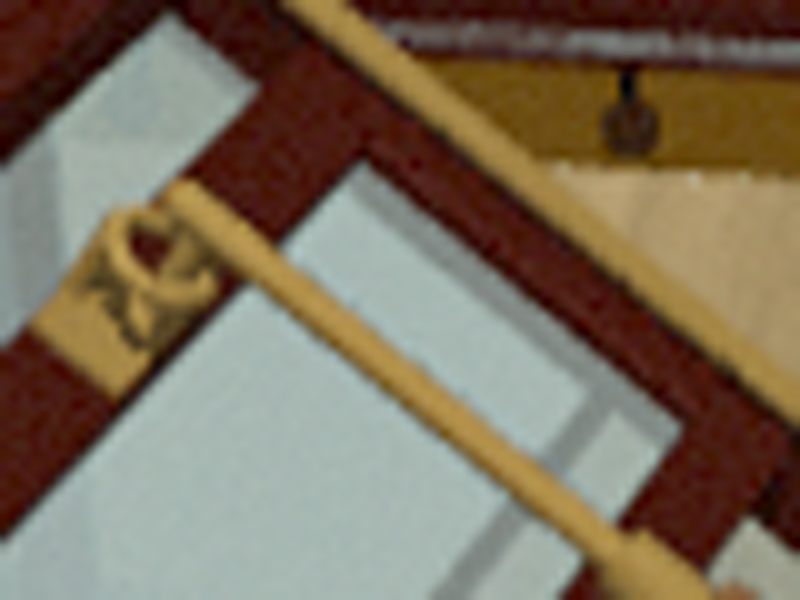

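Request:
carry_out(
  plan=[
    [10,[2,0,0],[0,0,0]],
    [10,[3,0,0],[0,0,0]],
    [10,[3,0,0],[0,0,0]],
    [10,[3,0,0],[0,0,0]],
    [10,[3,0,0],[0,0,0]],
    [10,[3,0,0],[0,0,0]],
    [10,[3,0,0],[0,0,0]],
    [10,[3,0,0],[0,0,0]],
    [10,[3,0,0],[0,0,0]],
    [10,[3,0,0],[0,0,0]],
    [10,[3,0,0],[0,0,0]],
    [10,[3,0,0],[0,0,0]],
    [10,[3,0,0],[0,0,0]],
    [10,[3,0,0],[0,0,0]],
    [10,[2,0,0],[0,0,0]],
    [10,[1,0,0],[0,0,0]],
  ],
)

```text
time_s: 10.65
eef_pos: [494.7, -138.9, 165.1]
ee_rot: [0.299, 0.104, 0.948, -0.033]
force: [2.7, -0.7, -1.0]
grip_width: 0.222
```

```bash
python3 f.py; python3 snap.py g; python3 - <<'E'
from h import *
d=pickle.load(open("snap_g.pkl","rb"))
a=cv2.resize(d["side"]["color"][120:210,230:350],None,fx=6.6,fy=6.6,interpolation=cv2.INTER_CUBIC)
cv2.imwrite("pics/sg.png",a)
E
```

```text
10.65 F u,l,n 3.24 -0.06 -0.48 moved -56.24 -0.02 0.05 T [-0.06 -0.01 -0.14] gw 0.221962696853115
10.65 [-0.617  0.111  2.082  0.554  0.435 -2.414] [ 494.68482453 -138.87802201  165.06298475] [ 2.74372936 -0.69919137 -1.04020798] 0.221962696853115
```

View pics/sg.png

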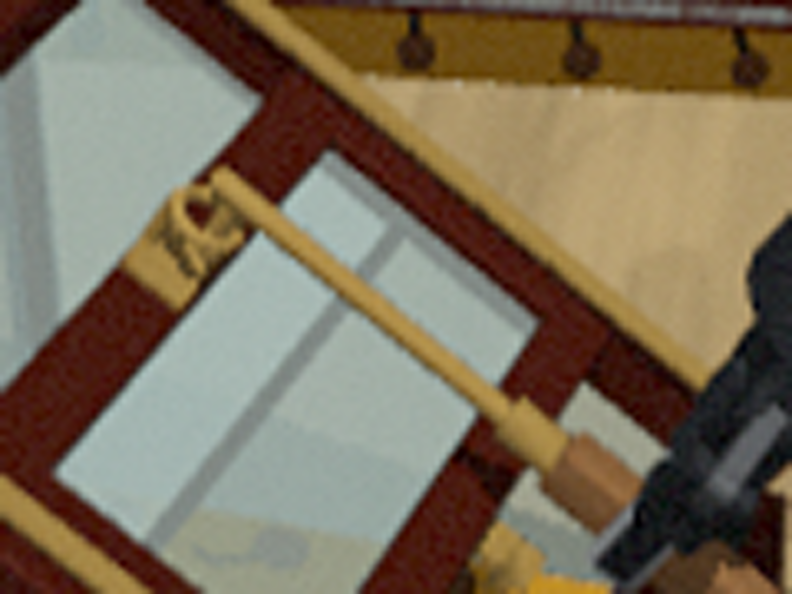

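Request:
carry_out(
  plan=[
    [10,[2,0,0],[0,0,0]],
    [10,[2.5,0,0],[0,0,0]],
    [10,[2.5,0,0],[0,0,0]],
    [10,[2.5,0,0],[0,0,0]],
    [10,[2.5,0,0],[0,0,0]],
    [10,[2.5,0,0],[0,0,0]],
    [10,[2.5,0,0],[0,0,0]],
    [10,[2.5,0,0],[0,0,0]],
    [10,[2.5,0,0],[0,0,0]],
    [10,[2.5,0,0],[0,0,0]],
    [10,[2.5,0,0],[0,0,0]],
    [10,[2.5,0,0],[0,0,0]],
    [10,[2,0,0],[0,0,0]],
    [10,[2,0,0],[0,0,0]],
    [10,[2,0,0],[0,0,0]],
    [10,[1,0,0],[0,0,0]],
  ],
)

```text
time_s: 12.08
eef_pos: [465.5, -132.4, 144.2]
ee_rot: [0.299, 0.104, 0.948, -0.033]
force: [3.8, -1.2, -0.5]
grip_width: 0.215
```

```bash
python3 f.py; python3 snap.py h; python3 - <<'E'
from h import *
d=pickle.load(open("snap_h.pkl","rb"))
a=cv2.resize(d["side"]["color"][130:270,220:380],None,fx=5,fy=4.2,interpolation=cv2.INTER_CUBIC)
cv2.imwrite("pics/sh.png",a)
E
```

```text
12.0833 F u,l,n 4.51 -0.31 -0.68 moved -92.72 -0.05 0.03 T [-0.08 -0.25 -0.07] gw 0.2150974320061649
12.0833 [-0.653  0.086  2.182  0.686  0.39  -2.582] [ 465.49972834 -132.40725474  144.1515152 ] [ 3.81722602 -1.19275008 -0.4733326 ] 0.2150974320061649
```

View pics/sh.png

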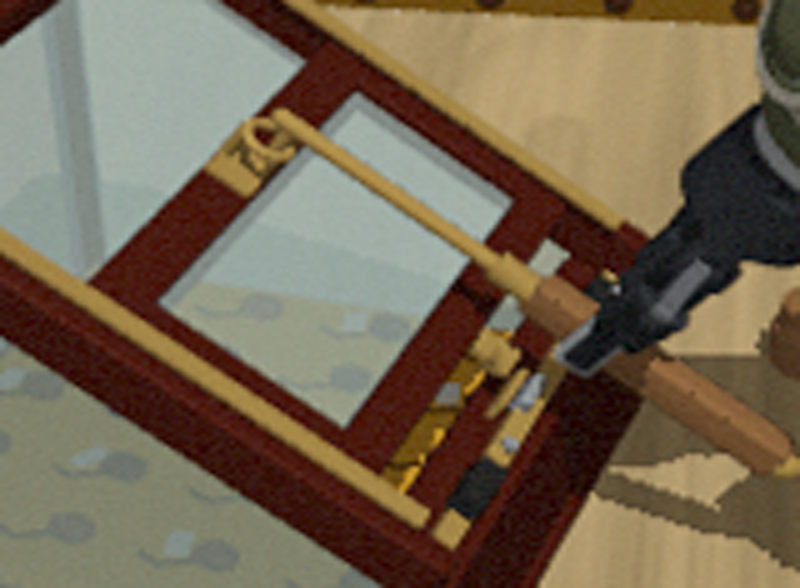

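Request:
carry_out(
  plan=[
    [10,[1,0.9,0],[0,0,0.05]],
    [10,[1.5,1.8,0],[0,0,0.1]],
    [10,[1.5,1.8,0],[0,0,0.1]],
    [10,[1.5,1.8,0],[0,0,0.1]],
    [10,[1.5,1.8,0],[0,0,0.1]],
    [10,[1.5,1.8,0],[0,0,0.1]],
    [10,[1,0.6,0],[0,0,0.05]],
  ],
)

```text
time_s: 12.77
eef_pos: [460.6, -119.9, 138.9]
ee_rot: [0.299, 0.134, 0.944, -0.023]
force: [4.1, -1.5, -0.5]
grip_width: 0.222
```

```bash
python3 f.py; python3 - <<'E'
from rig import ctrl
print(ctrl.sense()["joints"].round(3))
E
```

```text
12.7667 F u,l,n 4.83 -0.27 -0.95 moved -102.39 4.57 0.05 T [-0.14 -0.27  0.07] gw 0.22150388920312689
[-0.631  0.079  2.209  0.7    0.364 -2.518]
```

Request:
carry_out(
  plan=[
    [10,[1,-0.06,0],[0,0,0]],
    [10,[1,-0.06,0],[0,0,0]],
    [10,[1,-0.06,0],[0,0,0]],
    [10,[1,-0.06,0],[0,0,0]],
    [10,[1,-0.06,0],[0,0,0]],
    [10,[1,-0.06,0],[0,0,0]],
    [10,[1,-0.06,0],[0,0,0]],
    [10,[1,-0.06,0],[0,0,0]],
  ],
)

```text
time_s: 13.43
eef_pos: [454.2, -118.8, 134.4]
ee_rot: [0.3, 0.134, 0.944, -0.024]
force: [5.1, -0.8, 0.5]
grip_width: 0.224
```

```bash
python3 f.py
```

```text
13.4333 F u,l,n 5.99 0.68 -0.58 moved -110.24 3.85 0.07 T [-0.11 -0.39  0.14] gw 0.22411691822757546
```

Request:
carry_out(
  plan=[
    [10,[1,-0.06,0],[0,0,0]],
    [10,[1,-0.06,0],[0,0,0]],
    [10,[1,-0.06,0],[0,0,0]],
    [10,[1,-0.06,0],[0,0,0]],
    [10,[1,-0.06,0],[0,0,0]],
  ],
)

```text
time_s: 13.85
eef_pos: [451.1, -118.6, 132.5]
ee_rot: [0.301, 0.134, 0.944, -0.024]
force: [10.9, -1.5, 1.8]
grip_width: 0.219
```

```bash
python3 f.py
```

```text
13.85 F u,l,n 11.44 1.69 -2.85 moved -113.83 3.2 0.58 T [-0.26 -1.07  0.3 ] gw 0.21857210256537926
```

Request:
carry_out(
  plan=[
    [10,[0.6,-0.04,0],[0,0,0]],
    [10,[0.6,-0.04,0],[0,0,0]],
    [10,[0.6,-0.04,0],[0,0,0]],
    [10,[0.6,-0.04,0],[0,0,0]],
  ],
)

```text
time_s: 14.18
eef_pos: [449.3, -118.3, 131.3]
ee_rot: [0.301, 0.134, 0.944, -0.024]
force: [11.5, -1.6, 1.8]
grip_width: 0.216
```

```bash
python3 f.py
```

```text
14.1833 F u,l,n 11.89 1.72 -3.23 moved -115.98 3.01 0.65 T [-0.29 -1.19  0.29] gw 0.21642490404829176
```

Request:
carry_out(
  plan=[
    [10,[0.6,-0.04,0],[0,0,0]],
    [10,[0.6,-0.04,0],[0,0,0]],
    [10,[0.6,-0.04,0],[0,0,0]],
    [10,[0.6,-0.04,0],[0,0,0]],
    [10,[0.6,-0.04,0],[0,0,0]],
  ],
)

```text
time_s: 14.6
eef_pos: [447.1, -118.0, 129.8]
ee_rot: [0.301, 0.134, 0.944, -0.025]
force: [13.5, -1.1, 3.8]
grip_width: 0.218
```

```bash
python3 f.py; python3 -c "
from rig import ctrl
print(ctrl.sense()['joints'].round(3))"
```

```text
14.6 F u,l,n 14.51 2.83 -2.64 moved -118.66 2.72 0.77 T [-0.3  -1.3   0.36] gw 0.21793514201373482
[-0.652  0.069  2.256  0.791  0.344 -2.631]
```

Request:
carry_out(
  plan=[
    [10,[0.5,-0.03,0],[0,0,0]],
    [10,[0.5,-0.03,0],[0,0,0]],
    [10,[0.5,-0.03,0],[0,0,0]],
  ],
)

```text
time_s: 14.85
eef_pos: [445.6, -117.4, 128.6]
ee_rot: [0.301, 0.134, 0.944, -0.024]
force: [9.6, -1.2, 0.2]
grip_width: 0.221
```

```bash
python3 f.py; python3 snap.py i; python3 - <<'E'
from h import *
d=pickle.load(open("snap_i.pkl","rb"))
a=cv2.resize(d["side"]["color"][130:270,220:380],None,fx=5,fy=4.2,interpolation=cv2.INTER_CUBIC)
cv2.imwrite("pics/si.png",a)
E
```

```text
14.85 F u,l,n 9.43 1.56 -3.37 moved -120.64 2.75 0.61 T [-0.24 -0.79  0.25] gw 0.22149283725943222
14.85 [-0.654  0.069  2.261  0.799  0.343 -2.641] [ 445.59024676 -117.44474758  128.58166649] [ 9.59845869 -1.16841967  0.21374036] 0.22149283725943222
```

View pics/si.png

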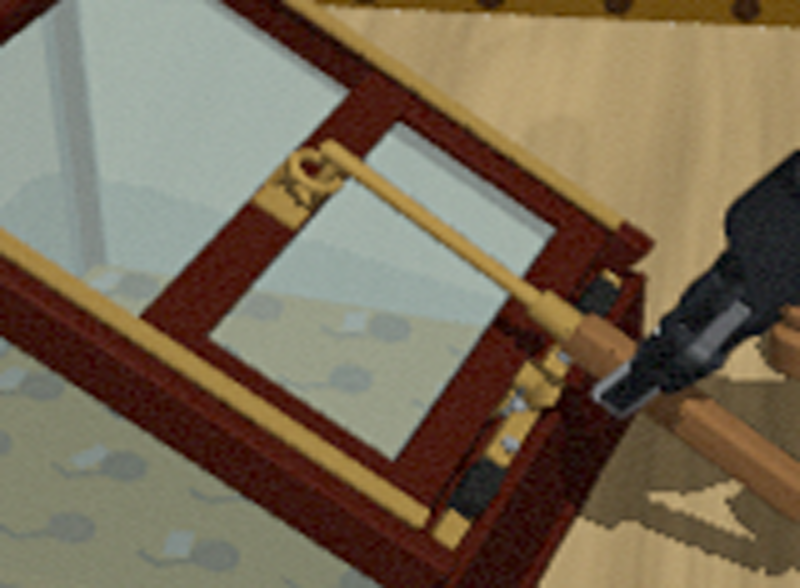

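Request:
carry_out(
  plan=[
    [10,[0.4,-0.02,0],[0,0,0]],
    [10,[0.4,-0.02,0],[0,0,0]],
  ],
)

```text
time_s: 15.12
eef_pos: [444.7, -117.1, 127.8]
ee_rot: [0.3, 0.134, 0.944, -0.024]
force: [8.4, -1.2, 1.6]
grip_width: 0.223
```

```bash
python3 f.py
```

```text
15.1167 F u,l,n 9.27 1.27 -1.57 moved -121.91 2.79 0.42 T [-0.24 -0.65  0.15] gw 0.22309331082602135
```

Request:
carry_out(
  plan=[
    [10,[0.4,-0.02,0],[0,0,0]],
    [10,[0.4,-0.02,0],[0,0,0]],
  ],
)

```text
time_s: 15.28
eef_pos: [443.6, -116.6, 126.9]
ee_rot: [0.3, 0.134, 0.944, -0.024]
force: [5.3, -2.0, 0.4]
grip_width: 0.222
```

```bash
python3 f.py
```

```text
15.2833 F u,l,n 6.44 -0.42 -0.89 moved -123.34 2.92 0.2 T [-0.13 -0.38  0.04] gw 0.22202709962841005
```

Request:
carry_out(
  plan=[
    [10,[0.3,-0.02,0],[0,0,0]],
    [10,[0.3,-0.02,0],[0,0,0]],
    [10,[0,0,0],[0,0,0]],
  ],
)

```text
time_s: 15.53
eef_pos: [442.6, -116.1, 126.0]
ee_rot: [0.299, 0.134, 0.944, -0.023]
force: [3.0, -0.6, -0.8]
grip_width: 0.218
```

```bash
python3 f.py
```

```text
15.5333 F u,l,n 3.54 0.33 -0.4 moved -124.79 3.05 -0.12 T [-0.07 -0.01 -0.06] gw 0.21784115832851417
```

Request:
carry_out(
  plan=[
    [10,[0.4,-0.02,0],[0,0,0]],
    [10,[0.4,-0.02,0],[0,0,0]],
    [10,[0,0,0],[0,0,0]],
  ],
)

```text
time_s: 15.78
eef_pos: [441.6, -115.6, 125.1]
ee_rot: [0.299, 0.134, 0.945, -0.023]
force: [-0.3, 0.2, -2.9]
grip_width: 0.218
```

```bash
python3 f.py
```

```text
15.7833 F u,l,n -0.38 0.18 -0.17 moved -126.17 3.3 -0.36 T [0.18 0.53 0.  ] gw 0.21787859325420447
```

```bash
python3 snap.py j; python3 - <<'E'
from h import *
d=pickle.load(open("snap_j.pkl","rb"))
a=cv2.resize(d["side"]["color"][145:235,260:380],None,fx=6.6,fy=6.6,interpolation=cv2.INTER_CUBIC)
cv2.imwrite("pics/sj.png",a)
a=cv2.resize(d["top"]["color"][170:280,290:440],None,fx=5.3,fy=5.3,interpolation=cv2.INTER_CUBIC)
cv2.imwrite("pics/tj.png",a)
E
```

```text
15.7833 [-0.658  0.068  2.272  0.815  0.341 -2.66 ] [ 441.64480108 -115.56645435  125.11872007] [-0.25623376  0.2431639  -2.85412036] 0.21787859325420447
```

View pics/sj.png

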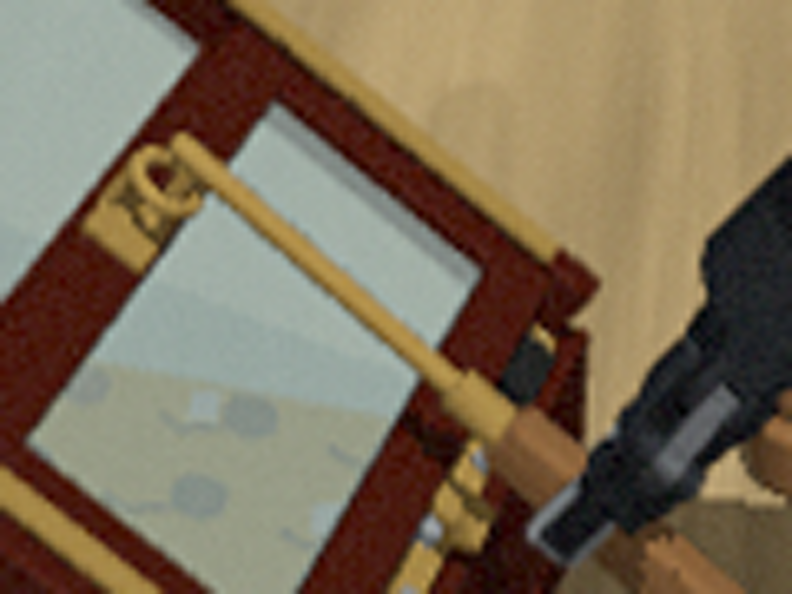

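View pics/tj.png

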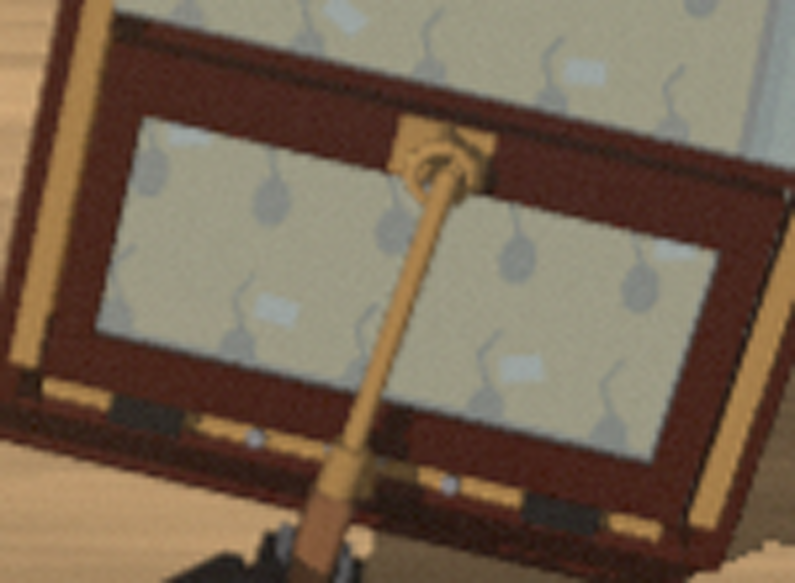

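Request:
carry_out(
  plan=[
    [10,[0.4,-0.02,0],[0,0,0]],
    [10,[0.4,-0.02,0],[0,0,0]],
    [10,[0,0,0],[0,0,0]],
  ],
)

```text
time_s: 16.13
eef_pos: [441.5, -115.9, 125.2]
ee_rot: [0.299, 0.134, 0.944, -0.023]
force: [0.6, 0.9, -2.9]
grip_width: 0.219
```

```bash
python3 f.py
```

```text
16.1333 F u,l,n 0.12 1.01 -0.58 moved -126.16 2.97 -0.05 T [ 0.11  0.55 -0.03] gw 0.2188491672724068
```

Request:
carry_out(
  plan=[
    [10,[0.4,-0.02,0],[0,0,0]],
    [10,[0.4,-0.02,0],[0,0,0]],
    [10,[0,0,0],[0,0,0]],
  ],
)

```text
time_s: 16.38
eef_pos: [441.1, -115.9, 125.1]
ee_rot: [0.3, 0.134, 0.944, -0.024]
force: [1.5, -1.1, -1.5]
grip_width: 0.221
```

```bash
python3 f.py
```

```text
16.3833 F u,l,n 2.12 -0.59 -0.25 moved -126.5 2.85 0.13 T [0.07 0.35 0.07] gw 0.22139051368519422
```

Request:
carry_out(
  plan=[
    [10,[0.4,-0.02,0],[0,0,0]],
    [10,[0.4,-0.02,0],[0,0,0]],
    [10,[0,0,0],[0,0,0]],
  ],
)

```text
time_s: 16.63
eef_pos: [440.8, -116.1, 124.9]
ee_rot: [0.3, 0.134, 0.944, -0.024]
force: [4.7, -0.4, -1.4]
grip_width: 0.221
```

```bash
python3 f.py
```

```text
16.6333 F u,l,n 4.49 0.94 -1.8 moved -126.82 2.6 0.31 T [ 0.   -0.17  0.2 ] gw 0.22090659395823906
```

Request:
carry_out(
  plan=[
    [10,[0.4,-0.02,0],[0,0,0]],
    [10,[0.4,-0.02,0],[0,0,0]],
    [10,[0,0,0],[0,0,0]],
  ],
)

```text
time_s: 16.88
eef_pos: [440.3, -116.0, 124.6]
ee_rot: [0.3, 0.134, 0.944, -0.024]
force: [5.9, -1.2, -0.1]
grip_width: 0.215
```

```bash
python3 f.py
```

```text
16.8833 F u,l,n 6.4 0.55 -1.52 moved -127.43 2.52 0.37 T [-0.08 -0.26  0.17] gw 0.215412505528143
```

Request:
carry_out(
  plan=[
    [10,[0.4,-0.02,0],[0,0,0]],
    [10,[0.4,-0.02,0],[0,0,0]],
    [10,[0,0,0],[0,0,0]],
  ],
)

```text
time_s: 17.13
eef_pos: [439.7, -115.9, 124.2]
ee_rot: [0.3, 0.134, 0.944, -0.024]
force: [4.5, -1.4, 0.2]
grip_width: 0.22
```

```bash
python3 f.py
```

```text
17.1333 F u,l,n 5.53 0.01 -0.55 moved -128.21 2.5 0.37 T [-0.09 -0.31  0.12] gw 0.21978689218487768
```

Request:
carry_out(
  plan=[
    [10,[0.4,-0.02,0],[0,0,0]],
    [10,[0.4,-0.02,0],[0,0,0]],
    [10,[0,0,0],[0,0,0]],
  ],
)

```text
time_s: 17.38
eef_pos: [439.5, -116.1, 124.2]
ee_rot: [0.301, 0.134, 0.944, -0.024]
force: [8.1, -1.4, 1.1]
grip_width: 0.219
```

```bash
python3 f.py
```

```text
17.3833 F u,l,n 8.8 1.01 -1.82 moved -128.28 2.27 0.66 T [-0.21 -0.62  0.25] gw 0.21909492995206517
```

Request:
carry_out(
  plan=[
    [10,[-0.5,0.03,0],[0,0,0]],
    [10,[-0.5,0.03,0],[0,0,0]],
    [10,[-0.5,0.03,0],[0,0,0]],
    [10,[-0.5,0.03,0],[0,0,0]],
    [10,[-0.5,0.03,0],[0,0,0]],
    [10,[-0.5,0.03,0],[0,0,0]],
    [10,[-0.5,0.03,0],[0,0,0]],
    [10,[-0.5,0.03,0],[0,0,0]],
    [10,[0,0,0],[0,0,0]],
  ],
)

```text
time_s: 18.13
eef_pos: [441.5, -115.7, 125.1]
ee_rot: [0.299, 0.134, 0.944, -0.023]
force: [-0.7, 0.2, -2.9]
grip_width: 0.219
```

```bash
python3 f.py
```

```text
18.1333 F u,l,n -0.7 0.01 0.05 moved -126.26 3.14 -0.13 T [ 0.15  0.5  -0.  ] gw 0.2191075655811545
```

Request:
carry_out(
  plan=[
    [10,[-0.6,0.03,0],[0,0,0]],
    [10,[-0.6,0.03,0],[0,0,0]],
    [10,[-0.6,0.03,0],[0,0,0]],
    [10,[-0.6,0.03,0],[0,0,0]],
    [10,[-0.6,0.03,0],[0,0,0]],
    [10,[0,0,0],[0,0,0]],
  ],
)

```text
time_s: 18.63
eef_pos: [444.2, -116.6, 127.2]
ee_rot: [0.3, 0.134, 0.944, -0.024]
force: [-0.3, 0.2, -2.4]
grip_width: 0.22
```

```bash
python3 f.py;  python3 snap.py k; python3 - <<'E'
from h import *
d=pickle.load(open("snap_k.pkl","rb"))
a=cv2.resize(d["side"]["color"][145:235,260:380],None,fx=6.6,fy=6.6,interpolation=cv2.INTER_CUBIC)
cv2.imwrite("pics/sk.png",a)
E
```

```text
18.6333 F u,l,n -0.16 0.12 0.25 moved -122.77 3.1 0.06 T [0.09 0.52 0.  ] gw 0.2198682891728262
18.6333 [-0.655  0.069  2.265  0.803  0.343 -2.645] [ 444.16361384 -116.574567    127.1877184 ] [-0.33890594  0.18951305 -2.38080184] 0.2198682891728262
```

View pics/sk.png

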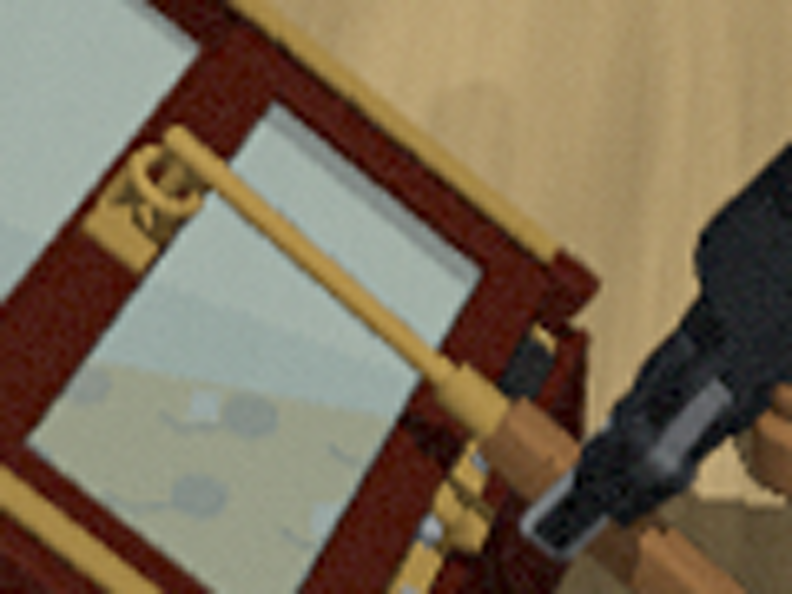

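Request:
carry_out(
  plan=[
    [10,[0,0,-2],[0,0,0]],
    [10,[0,0,-2],[0,0,0]],
    [10,[0,0,-2],[0,0,0]],
    [10,[0,0,-2],[0,0,0]],
    [10,[0,0,0],[0,0,0]],
  ],
)

```text
time_s: 19.15
eef_pos: [439.5, -115.6, 134.1]
ee_rot: [0.3, 0.134, 0.944, -0.024]
force: [0.2, -0.3, -2.9]
grip_width: 0.217
```

```bash
python3 f.py
```

```text
19.15 F u,l,n 0.11 -0.19 -0.54 moved -122.71 3.08 8.48 T [0.1  0.54 0.02] gw 0.21695603721538206
```

Request:
carry_out(
  plan=[
    [10,[0,0,-2.5],[0,0,0]],
    [10,[0,0,-3],[0,0,0]],
    [10,[0,0,-3],[0,0,0]],
    [10,[0,0,-4],[0,0,0]],
    [10,[0,0,-6],[0,0,0]],
    [10,[0,0,-8],[0,0,0]],
    [10,[0,0,-10],[0,0,0]],
    [10,[0,0,-10],[0,0,0]],
    [10,[0,0,-10],[0,0,0]],
    [10,[0,0,0],[0,0,0]],
  ],
)

```text
time_s: 19.98
eef_pos: [407.7, -108.6, 181.5]
ee_rot: [0.3, 0.134, 0.944, -0.024]
force: [-0.2, -0.1, -2.4]
grip_width: 0.221
```

```bash
python3 f.py;  python3 snap.py l; python3 - <<'E'
from h import *
from rig import ctrl
d=pickle.load(open("snap_l.pkl","rb"))
cv2.imwrite("pics/sl.png",d["side"]["color"])
s=d["s"]
for k in ("e","j","k","l"):
    x=pickle.load(open(f"snap_{k}.pkl","rb"))
g=pickle.load(open("grasp.pkl","rb"))
# path: to above rest with slope orientation, as forward waypoint, then reverse
Rt=tool_for(-.2204,.6093)
rows(s,[459.2,247.9,215],Rt,16)
E
```

```text
19.9833 F u,l,n 0.01 -0.09 0.11 moved -122.06 2.94 66.26 T [ 0.15  0.53 -0.04] gw 0.22106331953019545
19.9833 [-0.717 -0.151  2.284  0.574  0.528 -2.436] [ 407.69063103 -108.63284656  181.52374418] [-0.17801681 -0.07637431 -2.41069515] 0.22106331953019545
N 16 shift [ 0.94 22.43 -2.71] turn [-0.     0.002 -0.036] |d| 22.615069565829415 deg 0.21898023339211276
```

View pics/sl.png

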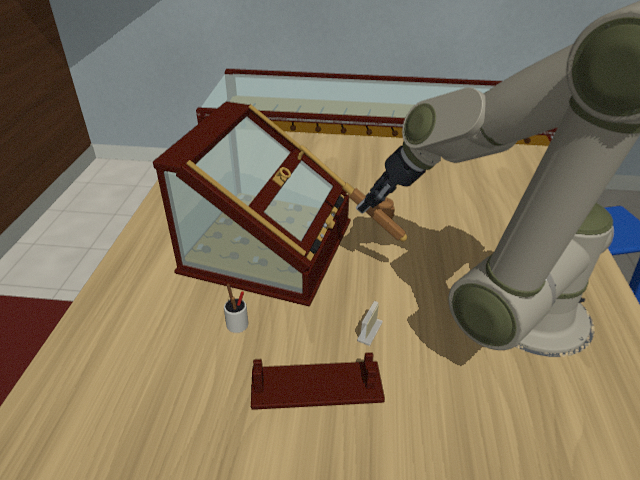

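Request:
carry_out(
  plan=[
    [10,[0.9,12,-6],[0,0,-0.02]],
    [10,[0.9,22.4,-2.7],[0,0,-0.036]],
    [10,[0.9,22.4,-2.7],[0,0,-0.036]],
    [10,[0.9,22.4,-2.7],[0,0,-0.036]],
    [10,[0.9,22.4,-2.7],[0,0,-0.036]],
    [10,[0.9,22.4,-2.7],[0,0,-0.036]],
    [10,[0.9,22.4,-2.7],[0,0,-0.036]],
    [10,[0.9,22.4,-2.7],[0,0,-0.036]],
    [10,[0.9,22.4,-2.7],[0,0,-0.036]],
    [10,[0.9,22.4,-2.7],[0,0,-0.036]],
    [10,[0.9,22.4,-2.7],[0,0,-0.036]],
    [10,[0.9,22.4,-2.7],[0,0,-0.036]],
    [10,[0.9,22.4,-2.7],[0,0,-0.036]],
    [10,[0.9,22.4,-2.7],[0,0,-0.036]],
    [10,[0.9,22.4,-2.7],[0,0,-0.036]],
    [10,[0.9,22.4,-2.7],[0,0,-0.036]],
    [10,[0,10,0],[0,0,0]],
    [10,[0,0,0],[0,0,0]],
  ],
)

```text
time_s: 21.58
eef_pos: [458.3, 249.1, 215.9]
ee_rot: [0.298, 0.105, 0.948, -0.032]
force: [-0.3, 0.7, -3.3]
grip_width: 0.218
```

```bash
python3 - <<'E'
from h import *
from rig import ctrl
s=ctrl.sense();print(s["time_s"],s["joints"].round(3),s["eef_pos"])
g=pickle.load(open("grasp.pkl","rb"));print(g["eef_pos"])
rows(s,g["eef_pos"]+[0,0,70],mat(g),12)
E
```

```text
21.5833 [ 0.447  0.151  1.875 -0.58   0.699 -0.532] [458.26526992 249.05787549 215.90000845]
[461.10511787 247.32168326  47.91316457]
N 12 shift [2.46 0.18 7.92] turn [-0.094  0.478 -0.304] |d| 8.296447068280637 deg 3.4428721797516997
```

Request:
carry_out(
  plan=[
    [10,[2.5,0.2,7.9],[-0.094,0.478,-0.304]],
    [10,[2.5,0.2,7.9],[-0.094,0.478,-0.304]],
    [10,[2.5,0.2,7.9],[-0.094,0.478,-0.304]],
    [10,[2.5,0.2,7.9],[-0.094,0.478,-0.304]],
    [10,[2.5,0.2,7.9],[-0.094,0.478,-0.304]],
    [10,[2.5,0.2,7.9],[-0.094,0.478,-0.304]],
    [10,[2.5,0.2,7.9],[-0.094,0.478,-0.304]],
    [10,[2.5,0.2,7.9],[-0.094,0.478,-0.304]],
    [10,[2.5,0.2,7.9],[-0.094,0.478,-0.304]],
    [10,[2.5,0.2,7.9],[-0.094,0.478,-0.304]],
    [10,[2.5,0.2,7.9],[-0.094,0.478,-0.304]],
    [10,[2.5,0.2,7.9],[-0.094,0.478,-0.304]],
    [10,[0,0,0],[0,0,0]],
    [10,[0,0,0],[0,0,0]],
  ],
)

```text
time_s: 22.75
eef_pos: [460.8, 245.0, 118.4]
ee_rot: [0.001, -0.084, 0.996, -0.0]
force: [1.1, -0.2, -2.5]
grip_width: 0.221
```

```bash
python3 - <<'E'
from h import *
from rig import ctrl
s=ctrl.sense();print(s["time_s"],s["joints"].round(3),s["eef_pos"],s["grip_width"])
g=pickle.load(open("grasp.pkl","rb"))
rows(s,g["eef_pos"]+[0,0,30],mat(g),5)
d={"s":s}
for n in("side","top","wrist"):
    d[n]=ctrl.capture(n)
pickle.dump(d,open("snap_m.pkl","wb"))
cv2.imwrite("pics/sm.png",cv2.resize(d["side"]["color"][300:420,190:410],None,fx=3.6,fy=3.6,interpolation=cv2.INTER_CUBIC))
cv2.imwrite("pics/tm.png",cv2.resize(d["top"]["color"][170:330,160:320],None,fx=3.7,fy=3.7,interpolation=cv2.INTER_CUBIC))
cv2.imwrite("pics/wm.png",d["wrist"]["color"])
# expected pole points with model
Rt=mat(s);u,n,l=-Rt[:,0],-Rt[:,2],Rt[:,1];org=s["eef_pos"]+16.1*n-0.6*u
print("u",u)
for nm,X in(("end",org+193*u),("tip",org+177*u-30*n),("rear top",org-115*u+12*n)):
    print(nm,((proj(d["side"],[X])[0]-[190,300])*3.6).round(),((proj(d["top"],[X])[0]-[160,170])*3.7).round())
E
```

```text
22.75 [ 2.640e-01  4.230e-01  1.657e+00 -1.000e-03  1.060e+00 -1.475e+00] [460.76490111 244.98381951 118.42440233] 0.22079376154070737
N 5 shift [-0.13  0.45  8.1 ] turn [-0.001  0.002 -0.008] |d| 8.116013965438992 deg 0.047612000160984096
u [0.9857217  0.16836977 0.00208805]
end [ 79. 157.] [86. 43.]
tip [118. 196.] [99. 79.]
rear top [707. 114.] [137. 523.]
```

View pics/sm.png

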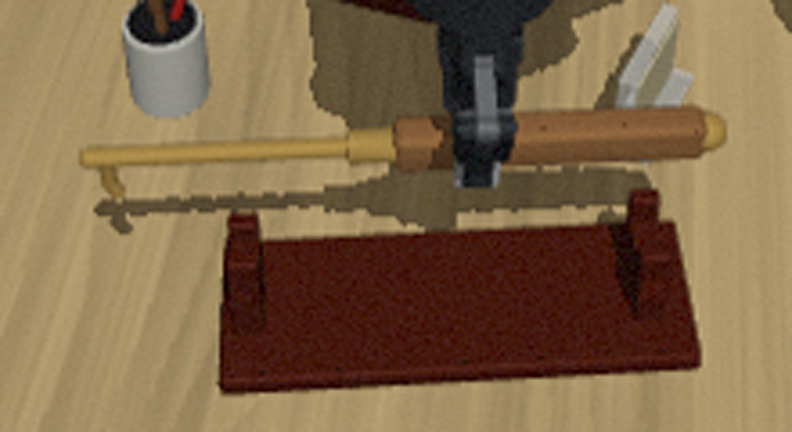

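View pics/wm.png

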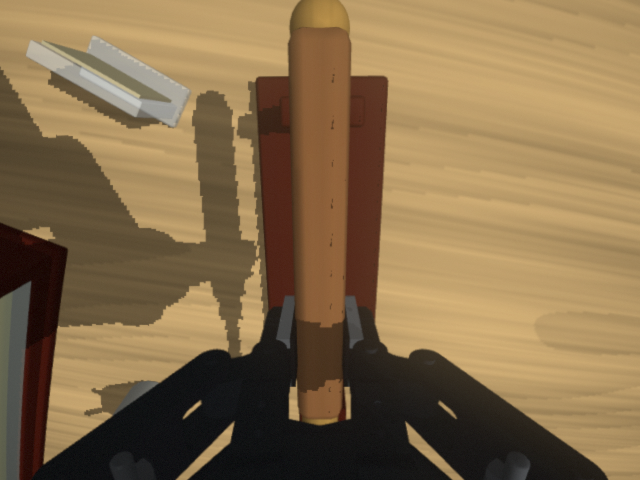

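View pics/tm.png

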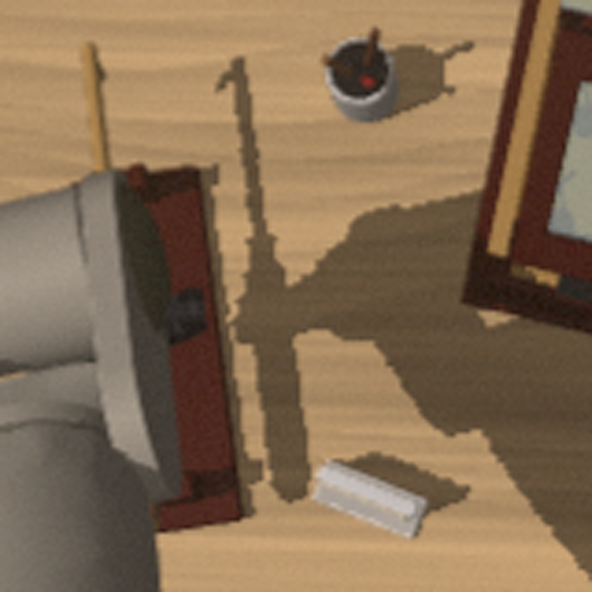

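Request:
carry_out(
  plan=[
    [10,[-0.1,0.5,8],[0,0,-0.008]],
    [10,[-0.1,0.5,8],[0,0,-0.008]],
    [10,[-0.1,0.5,8],[0,0,-0.008]],
    [10,[-0.1,0.5,8],[0,0,-0.008]],
    [10,[-0.1,0.5,8],[0,0,-0.008]],
    [10,[0,0,0],[0,0,0]],
    [10,[0,0,0],[0,0,0]],
  ],
)

```text
time_s: 23.48
eef_pos: [460.5, 248.4, 78.4]
ee_rot: [0.0, -0.088, 0.996, -0.0]
force: [0.5, -0.0, -2.1]
grip_width: 0.217
```

```bash
python3 - <<'E'
from h import *
from rig import ctrl
s=ctrl.sense();print(s["time_s"],s["eef_pos"],s["force"])
g=pickle.load(open("grasp.pkl","rb"))
rows(s,g["eef_pos"],mat(g),10)
E
```

```text
23.4833 [460.52968396 248.360789    78.40776102] [ 0.51648385 -0.02109182 -2.09530594]
N 10 shift [-0.04 -0.11  3.05] turn [-0.     0.     0.002] |d| 3.0517720895328724 deg 0.013835306220423952
```

Request:
carry_out(
  plan=[
    [10,[-0.1,-0.3,3],[0,0,0]],
    [10,[-0.1,-0.3,3],[0,0,0]],
    [10,[-0.1,-0.2,3],[0,0,0]],
    [10,[0,0,3],[0,0,0]],
    [10,[0,0,3],[0,0,0]],
    [10,[0,0,3],[0,0,0]],
    [10,[0,0,2],[0,0,0]],
    [10,[0,0,0],[0,0,0]],
  ],
)

```text
time_s: 24.15
eef_pos: [461.0, 247.6, 58.5]
ee_rot: [0.001, -0.088, 0.996, -0.0]
force: [0.7, -0.6, -2.1]
grip_width: 0.219
```

```bash
python3 - <<'E'
from h import *
from rig import ctrl
s=ctrl.sense();print(s["time_s"],s["eef_pos"],s["force"],s["wrist_torque"])
g=pickle.load(open("grasp.pkl","rb"))
rows(s,g["eef_pos"],mat(g),4)
c=ctrl.capture("side");cv2.imwrite("pics/sn.png",cv2.resize(c["color"][320:420,190:410],None,fx=3.6,fy=3.6,interpolation=cv2.INTER_CUBIC))
E
```

```text
24.15 [461.00869873 247.59057334  58.49887634] [ 0.65733566 -0.57559847 -2.07001844] [-0.07448862  0.0400605   0.00573651]
N 4 shift [-0.01 -0.07  2.65] turn [-0.001  0.001  0.006] |d| 2.6473913478816935 deg 0.03480991643950792
```

View pics/sn.png

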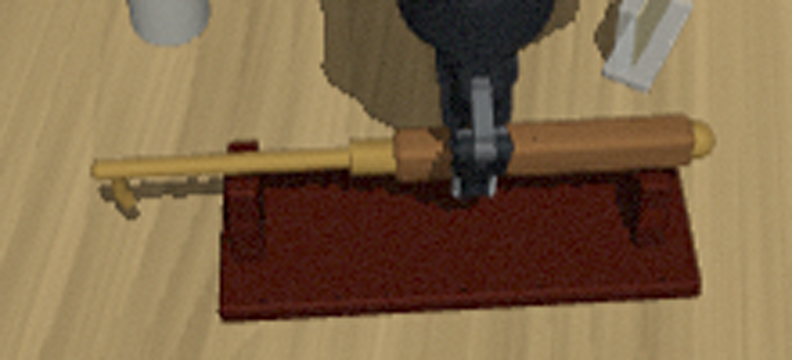

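Request:
carry_out(
  plan=[
    [10,[0,0,1.5],[0,0,0]],
    [10,[0,0,1.5],[0,0,0]],
    [10,[0,0,1.5],[0,0,0]],
    [10,[0,0,1.5],[0,0,0]],
    [10,[0,0,1.5],[0,0,0]],
    [10,[0,0,1],[0,0,0]],
    [10,[0,0,0],[0,0,0]],
  ],
)

```text
time_s: 24.78
eef_pos: [461.1, 247.6, 50.2]
ee_rot: [0.001, -0.088, 0.996, -0.0]
force: [0.3, 0.2, -2.6]
grip_width: 0.215
```

```bash
python3 - <<'E'
from h import *
from rig import ctrl
s=ctrl.sense();print(s["time_s"],s["eef_pos"],s["force"],s["wrist_torque"])
E
```

```text
24.7833 [461.10497565 247.64264506  50.21369525] [ 0.26280462  0.1839831  -2.61515654] [-0.01810753  0.08516279 -0.02077694]
```

Request:
carry_out(
  plan=[
    [10,[0,0,0.8],[0,0,0]],
    [10,[0,0,0.8],[0,0,0]],
    [10,[0,0,0.6],[0,0,0]],
    [10,[0,0,0],[0,0,0]],
  ],
)

```text
time_s: 25.12
eef_pos: [461.2, 247.6, 48.2]
ee_rot: [0.001, -0.088, 0.996, 0.0]
force: [-1.0, 0.4, -3.2]
grip_width: 0.216
```

```bash
python3 - <<'E'
from h import *
from rig import ctrl
s=ctrl.sense();print(s["time_s"],s["eef_pos"],s["force"],s["wrist_torque"])
c=ctrl.capture("side");cv2.imwrite("pics/so.png",cv2.resize(c["color"][320:420,190:410],None,fx=3.6,fy=3.6,interpolation=cv2.INTER_CUBIC))
E
```

```text
25.1167 [461.20148426 247.64526408  48.15571956] [-1.00615453  0.44489864 -3.23573757] [ 0.01207478  0.10279783 -0.00257131]
```

View pics/so.png

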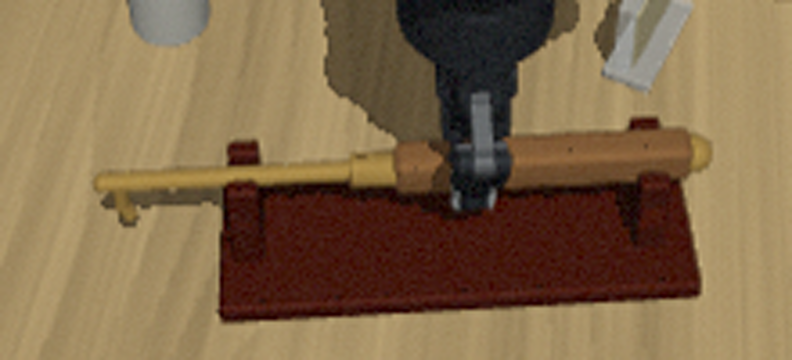

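Request:
carry_out(
  plan=[
    [10,[0,0,0.6],[0,0,0]],
    [10,[0,0,0.6],[0,0,0]],
    [10,[0,0,0],[0,0,0]],
  ],
)

```text
time_s: 25.42
eef_pos: [461.3, 247.7, 47.9]
ee_rot: [0.001, -0.088, 0.996, -0.0]
force: [-3.8, -2.1, 7.4]
grip_width: 0.214
```

```bash
python3 - <<'E'
from h import *
from rig import ctrl
s=ctrl.sense();print(s["time_s"],s["eef_pos"],s["force"],s["wrist_torque"])
E
```

```text
25.4167 [461.32997732 247.69942535  47.94076315] [-3.84056207 -2.05185941  7.36549322] [-0.23337079  0.71423239  0.05083735]
```

Seated. Open slowly, then retreat straight up.

Request:
carry_out(
  plan=[
    [22,[0,0,-0.6],[0,0,0]],
    [26,[0,0,0],[0,0,0]],
    [30,[0,0,0],[0,0,0]],
    [40,[0,0,0],[0,0,0]],
    [50,[0,0,0],[0,0,0]],
    [60,[0,0,0],[0,0,0]],
    [60,[0,0,-5],[0,0,0]],
    [60,[0,0,-10],[0,0,0]],
    [60,[0,0,-15],[0,0,0]],
    [60,[0,0,-20],[0,0,0]],
    [60,[0,0,-20],[0,0,0]],
    [60,[0,0,-25],[0,0,0]],
    [60,[0,0,-20],[0,0,0]],
    [60,[0,0,0],[0,0,0]],
    [60,[0,0,0],[0,0,0]],
  ],
)

```text
time_s: 26.67
eef_pos: [461.4, 247.8, 164.1]
ee_rot: [0.002, -0.088, 0.996, 0.0]
force: [-0.3, 0.2, -0.9]
grip_width: 0.703
```

```bash
python3 - <<'E'
from h import *
from rig import ctrl
s=ctrl.sense();print(s["time_s"],s["eef_pos"],s["force"],s["grip_width"])
c=ctrl.capture("side");cv2.imwrite("pics/sp.png",c["color"]);cv2.imwrite("pics/sp2.png",cv2.resize(c["color"][320:420,190:410],None,fx=3.6,fy=3.6,interpolation=cv2.INTER_CUBIC))
w=ctrl.capture("wrist");cv2.imwrite("pics/wp.png",w["color"])
P=cloud(w,s);z=P[...,2]
v=np.array([np.cos(.1735),np.sin(.1735),0]);o=np.array([460,246.4,0]);l=np.array([-v[1],v[0],0])
m=(z>55)&(z<90)&(abs((P-o)@l)<30)&(abs((P-o)@v)<150)
q=P[m];a=(q-o)@v;b=(q-o)@l
for A in np.arange(-130,130,20):
    k=(a>A)&(a<A+20)
    if k.sum()>20: print(A,k.sum(),np.percentile(b[k],[2,50,98]).round(1),np.percentile(q[k][:,2],[50,95]).round(1))
E
```

```text
26.6667 [461.40226745 247.7517751  164.13515094] [-0.34346296  0.20923461 -0.86186855] 0.7028023399966449
-130 448 [-9.6 -0.6  8.9] [72.3 74.9]
-110 1396 [-21.6  -0.6  20.5] [75.6 77.5]
-90 1408 [-21.8  -0.6  21.2] [75.7 77.5]
-70 923 [-9.9 -0.5  9.5] [76.4 77.7]
-50 850 [-9.5 -0.2  9.2] [76.4 77.8]
-30 773 [-9.7 -0.5  9.4] [76.6 77.8]
-10 724 [-9.9 -0.5  9.7] [76.5 77.8]
10 658 [-9.4  0.3  9.3] [76.6 77.9]
30 495 [-9.5  0.3  9.4] [76.  77.8]
50 394 [-8.4 -0.4  8.4] [72.2 74. ]
70 245 [-4.5 -0.3  4.6] [69.2 70.6]
90 235 [-4.6 -0.3  4.8] [69.3 70.6]
110 925 [-17.3  -0.3  16.6] [69.3 72.5]
```

View pics/sp.png

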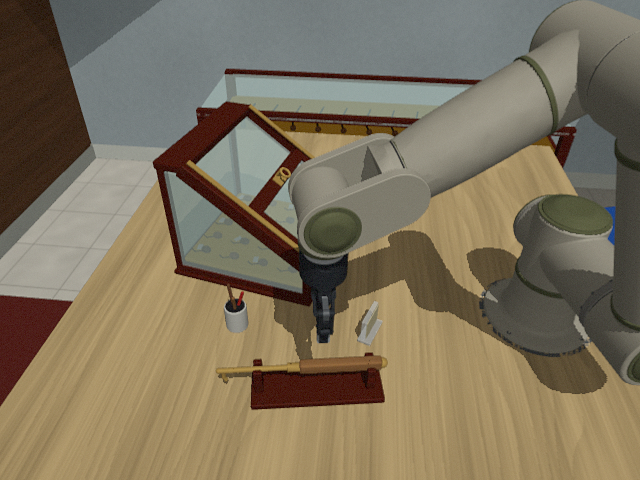

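View pics/sp2.png

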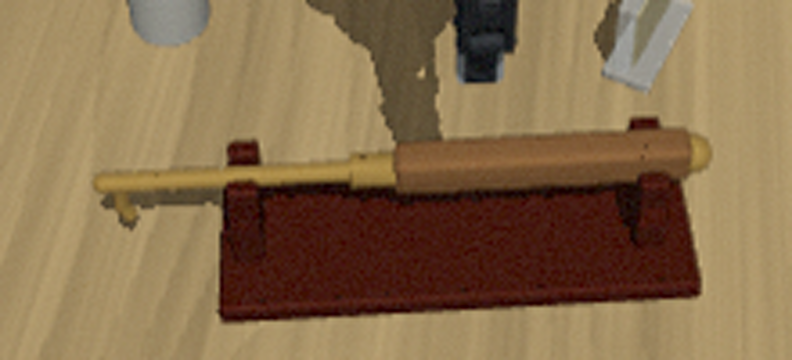

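View pics/wp.png

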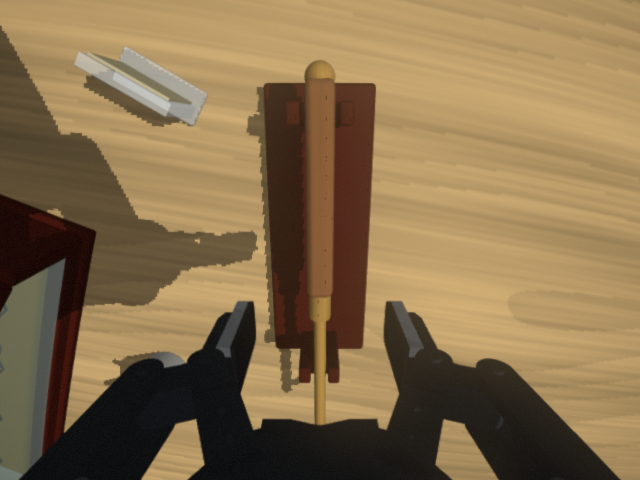

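```bash
python3 - <<'E'
from h import *
k=pickle.load(open("snap_l.pkl","rb"))["side"]["color"];j=pickle.load(open("snap_j.pkl","rb"))["side"]["color"];p=cv2.imread("pics/sp.png")
t=p[160:200,262:290]
for im in(k,j):
    r=cv2.matchTemplate(im[150:210,250:300],t,cv2.TM_CCOEFF_NORMED);print(cv2.minMaxLoc(r)[1::2])
t=p[170:215,225:280]
for im in(k,j):
    r=cv2.matchTemplate(im[160:225,215:290],t,cv2.TM_CCOEFF_NORMED);print(cv2.minMaxLoc(r)[1::2])
from rig import ctrl
print(ctrl.sense()["force"]); ctrl.finish_job()
E
```

```text
(0.9796291589736938, (12, 10))
(0.953774094581604, (12, 10))
(0.9963209629058838, (10, 10))
(0.9962682127952576, (10, 10))
[ 1.16921257  0.06552152 -0.17397217]
the job is handed in; nothing more can be done
```

The showcase is closed and the pole is back in its rest. I handed the job in at about 26.7 s of the 69 s allowed; the interface gives no verdict.

- **Hooking and drawing down:** I gripped the pole at its balance point and lowered the finger into the ring square to the slope, guided by the side and top cameras. I then drew the sash down in small steps.
- **The catch:** The pull rose to about 14.5 N over the bolt, by my readings between moves, then fell to almost nothing as it snapped in. The buffers then met the pull at about 9 N. When I backed the hook off, the force stayed near zero and the sash did not follow. In the last side picture it sits exactly where it did just after the snap.
- **Unhooking and the rest:** The finger came out without snagging, and I laid the pole back where I had picked it up. My last look shows it in both slots with the finger hanging down. It is centred to about 0.5 mm across, and the handle's top measures 76 to 77 mm high, against 76 expected. The gripper was open and clear, about 115 mm above.
- **Other things on the bench:** The card stand and the cup stand where they were in the last pictures. The arm hid the bead jar in the last side picture, so I did not check it at the end.

**Disagreements:** Before hooking, the two camera views differed by up to 4 mm along the slope, so I looked again closer in before each step down. The wrist position readings also scattered by about 1 mm.

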